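Zero a coating gauge and read the coating on an inclined tube

ROBOT

A 7-joint arm with a two-finger parallel gripper is mounted at the origin on the work surface; the furniture and walls round the work are solid. World frame = base frame: x ahead of the robot, y to its left, z up, the work surface at z = 0. Lengths are in m, angles in rad, forces in N, time in s.
With the tool pointing down it reaches from about 0.4 to 0.85 m from the base axis. Payload 4.5 kg.
Tool frame: the origin (TCP) lies on the centre line of the jaws, within the pads' length; the fingertips stand 11 mm ahead of it and the grasp point (between the pads) lies 8 mm behind it; z points along the fingers, y is the line along which they close (so a half turn about z gives the same grasp; the last joint's range is limited). The gripper opens to 88 mm and grips with 3 to 60 N. Pads are 18 mm wide; open, the fingers measure 123 mm over their backs; the gripper's body (75 mm by 187 mm) begins 45 mm behind the grasp point.
Start: joints at [-1.242, 0.689, -0.195, 1.565, 0.157, 0.902, -0.215], TCP at [0.182, 0.598, 0.25] pointing down, gripper open.
Joint ranges: [-3.01, 3.01], [-0.46, 2.08], [-1.47, 1.51], [0.13, 2.56], [-1, 4.14], [0.04, 2.09], [-2.66, 2.66]. Speed limits (rad/s): [2.57, 2.57, 3.14, 3.14, 3.14, 3.14, 3.14].

INTERFACE

Orientations are given as a unit quaternion [x, y, z, w].
In Python, from plant import * gives the robot as it stands. The module is installed in compiled form; this text tells all that it offers.
- The arm moves only by the tool send_rows, never from a script. Its argument "motion" is a list of rows, each an object of numbers: "x", "y", "z": the shift along the tool's x, y, z in cm; "rx", "ry", "rz": the turn, a rotation vector about the tool's x, y, z in rad; "jaw": the finger opening in cm, from 0 to 8.81. In form: [{"x": .., "y": .., "z": .., "rx": .., "ry": .., "rz": .., "jaw": ..}, ...]. A call has exactly 5 rows; each row shifts and turns the commanded pose from where the row before left it, along the tool's axes as they then stand; what a row does not reach is not made up. A row lasts 1/10 s, in which the tool goes at most 50 mm and 8.59 degrees, less where a joint would pass 70% of its speed; a pose out of reach is approached as far as the arm can. A call is refused whole if a number of a shift passes 5 or a number of a turn 0.15, either way. A call with a gripper value outside its range is refused whole. The fingers move at their own pace and stop on an object; "grip_force" is the grip in N (left out, the last holds). Time passes only in rows, so rows that do not move let the fingers close, or fill a call up. It gives the time, the measured TCP pose, the force, the opening and the grip force at its end, in the units of the state.
- get_state(): the state, without advancing time (a new reading comes with each control period).
- snapshot(name): name is "scene" or "top"; returns a dict with "img" (400x640x3 uint8, red, green, blue), "vertical_fov" (degrees; the focal length in pixels is half the picture's height over the tangent of half this angle, whatever the lens; pixels are square), "cx", "cy" (the principal point, pixels), "D" ([k1, k2, p1, p2, k3] as OpenCV has them; the pictures are not rectified), "extrinsics" (4x4, takes a point from camera to world coordinates). Camera axes: x right, y up, looking along -z (the intrinsics and any distortion apply to the point x, -y, -z); pixel columns grow to the right and rows downward; lengths in m; the calibration is good to about 2 mm. A picture is of the moment at which its call begins. There is no depth.
- finish_job(): hands the job in; it is judged then, once.
The state is a dict: "clock": time; "q": joint angles; "qd": joint speeds; "joint_torque": joint torques, N m; "tool_pos": TCP position; "eef_rot": TCP orientation; "contact_force": force on the tool from outside, world axes, zero at the start; "moment": the same for the moment, N m; "opening": opening from 0.0 (shut) to 1.0 (fully open); "finger_force": force on a finger pad.
Only numpy, scipy, OpenCV 4.12 (cv2) and the standard library are available. Lean on these libraries where they do the work, as an engineer would, in place of code of your own. Each camera call takes 0.05 s, during which the arm holds its last target. There are 200 camera calls.

TASK

Check the coating on the white tube held in the tilting vice: take the coating gauge from its bench stand and first zero it by pressing it gently, square and steady, onto the middle of the bare steel plate for a good second and a half. Then press it onto the top of the inclined tube, midway between the vice jaws and the end cap, square to the tube with the vee of its foot fully seated on it, and hold it steady again for a good second and a half. Put the gauge back fully home in its stand.

Things in the scene. Friction and masses are not known exactly. Their poses are not given: they have to be found in the camera images.
- gauge: Grey hand-held coating gauge, 112 mm tall, 0.16 kg, upright in the stand. Origin: centre of the foot plane; z up its barrel, x along the foot's vee. Foot 22 (x) x 28 (y) mm, slippery plastic, with a 90 degree vee groove 22 mm wide and 11 mm deep; above it a 26 mm round sleeve; from 40 mm up a body 42 (x) x 32 (y) mm, to be gripped across its 32 mm. Half a turn about z makes no difference.
- gauge_grip (a point): Centre of the gauge's grip zone, on its axis, 85 mm above the foot plane and 27 mm below its top; axes as the gauge.
- gauge_foot (a point): Centre of the gauge's foot plane (its two flat-lying vee edges), axes as the gauge.
- probe (a joint): Spring-loaded probe pin (6 mm) in the middle of the foot, m pushed in: 0 = out, tip 4 mm below the foot plane; about 0.004 with the foot flat on a plane; about 0.0098 with the vee fully seated on the 25 mm tube; stop at 0.013. Spring 2 N plus 0.4 N per mm; the force rises steeply once the foot or vee bears; a push of 10 to 18 N in all seats it.
- stand: Black bench stand, 92 x 80 mm base, tower 67 x 57 mm, rim 70 mm high; fixed. Origin: centre of its underside, z up. A pocket 47 (x) x 37 (y) mm with a flared mouth takes the lower end of the gauge's body, gauge x along stand x; foot and sleeve hang free in the well. Fully home: the body's underside on the ledges, foot plane 14 mm above the table.
- stand_ledge (a point): Centre of the pocket at the height of its two ledges, 54 mm above the table; axes as the stand.
- zero_plate: Loose bare steel plate for zeroing, 60 x 60 x 10 mm, 0.28 kg, flat on the table. Origin: centre of its underside, z up.
- plate_top (a point): Centre of the plate's upper face, axes as the plate.
- vice: Small grey tilting vice, base 136 x 96 mm, fixed; origin: centre of its underside, z up, x the level way in which the tube rises. Carries jaws and the white coated tube, 25 mm in diameter, free for 128 mm, clamped by hand: its upper side may lie from 4 mm below to 9 mm above the jaws' upper edges, to be found by feel or sight. Lever and T-bar reach 75 mm to the sides near the pivot.
- tilt (a joint): Inclination of the tube and of jaw_end's x from the level, rad (0.44 to 0.70 at the start); locked, it does not yield to pressing.
- jaw_end (a point): Middle of the gap between the two jaws, at their upper edges and at the end where the tube comes out. x runs up along the tube, z square to it (up and back), y level across it; the tube's axis lies at y = 0. The middle of the tube's free length is 64 mm from here along x.
Not all that is in view belongs to the job. Of the things like the gauge, leave any that is orange; of the rest the smaller one is meant.

How it is judged:
By the outcome, as a careful person would: the job done as asked, in the order asked, and still so for the second after the job is handed in, with the robot touching nothing.
It also fails if it takes over 58 s, if anything falls off the work surface, if the arm or the gripper's body presses on something with over 40 N, if the wrist force passes 120 N, or if a joint passes its speed limit or range.

## Working session

There is one attempt and no reset: what is moved stays moved. The work goes in short steps, Python scripts to look and compute and a tool call to move; the robot and the scene stay as the last step left them, time stands still between calls to the robot, and variables do not carry over. Pictures are saved under pics/ and viewed, at most 10 in all, crops included, and the job is handed in when it is done.

Besides the shell and the picture viewer there is one more tool, called after "Request:" as name([rows], argument=value, ...), one row to a line, values as JSON. send_rows: Moves the arm, as the interface text tells. Its arguments: {"type":"object","properties":{"motion":{"type":"array"},"grip_force":{"type":"number"}},"required":["motion"]}

```bash
mkdir -p pics
cat > h.py <<'E'
from plant import *
import numpy as np, cv2
from scipy.spatial.transform import Rotation as R
def snap(n):
    s=snapshot(n); s['f']=200/np.tan(np.radians(s['vertical_fov'])/2)
    s['K']=np.array([[s['f'],0,s['cx']],[0,s['f'],s['cy']],[0,0,1.]]); s['D']=np.array(s['D'],float); s['T']=np.array(s['extrinsics']); return s
def ray(s,u,v):
    p=cv2.undistortPoints(np.array([[[u,v]]],float),s['K'],s['D'])[0,0]
    d=s['T'][:3,:3]@np.array([p[0],-p[1],-1]); return s['T'][:3,3],d/np.linalg.norm(d)
def onz(s,u,v,z):
    o,d=ray(s,u,v); return o+d*(z-o[2])/d[2]
def proj(s,P):
    c=(np.array(P,float).reshape(-1,3)-s['T'][:3,3])@s['T'][:3,:3]
    c=c*[1,-1,-1]; return cv2.projectPoints(c,np.zeros(3),np.zeros(3),s['K'],s['D'])[0][:,0]
def tri(s1,a,s2,b):
    o1,d1=ray(s1,*a);o2,d2=ray(s2,*b)
    t=np.linalg.lstsq(np.c_[d1,-d2],o2-o1,rcond=None)[0]
    p,q=o1+d1*t[0],o2+d2*t[1]; return (p+q)/2,np.linalg.norm(p-q)
def save(s,name): cv2.imwrite('pics/'+name,s['img'][:,:,::-1])
E
python3 - <<'E'
from h import *
for n in('scene','top'):
    s=snap(n);save(s,n+'0.png');print(n,s['f'],s['T'].round(3).tolist(),s['D'])
print(get_state())
E
```

```text
scene 520.598602560259 [[-0.557, 0.536, -0.635, -0.57], [-0.831, -0.347, 0.435, 0.746], [0.012, 0.77, 0.638, 1.115], [0.0, 0.0, 0.0, 1.0]] [-0.13231518  0.          0.          0.          0.        ]
top 426.52010742314326 [[-0.521, 0.76, -0.389, -0.086], [-0.854, -0.464, 0.236, 0.354], [-0.001, 0.455, 0.89, 1.244], [0.0, 0.0, 0.0, 1.0]] [-0.08813814  0.          0.          0.          0.        ]
{'clock': 0.1, 'q': array([-1.24222455,  0.6898637 , -0.19456864,  1.56622845,  0.15728377,
        0.90249577, -0.21507929]), 'qd': array([ 1.70635203e-03, -2.33265310e-05,  5.53722058e-04, -3.45716549e-03,
        6.83985900e-04, -9.59176648e-04, -1.80195036e-03]), 'joint_torque': array([-3.64451917e-03, -5.28503430e+01, -1.27197348e+00, -1.53837526e+01,
       -5.26959705e-02,  2.01737501e-03,  5.42683824e-05]), 'tool_pos': array([0.18142961, 0.59752056, 0.24901725]), 'eef_rot': array([ 1.46791977e-01,  9.89167060e-01, -7.97946514e-04, -7.96401322e-05]), 'contact_force': array([0.61347911, 0.2530739 , 0.69110172]), 'moment': array([-0.00497553,  0.00233716,  0.0258773 ]), 'finger_force': 0.0, 'opening': 0.9982844214443548}
```

View pics/scene0.png

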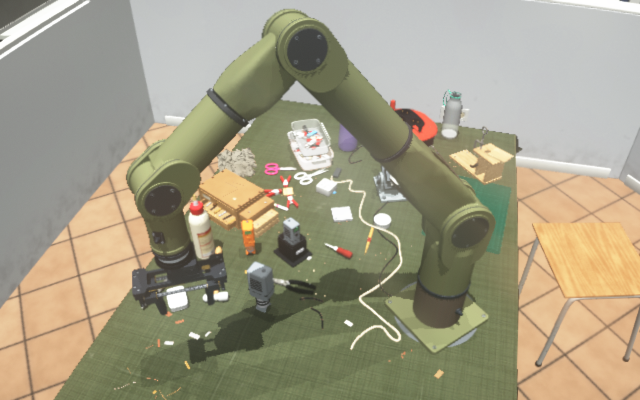

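View pics/top0.png

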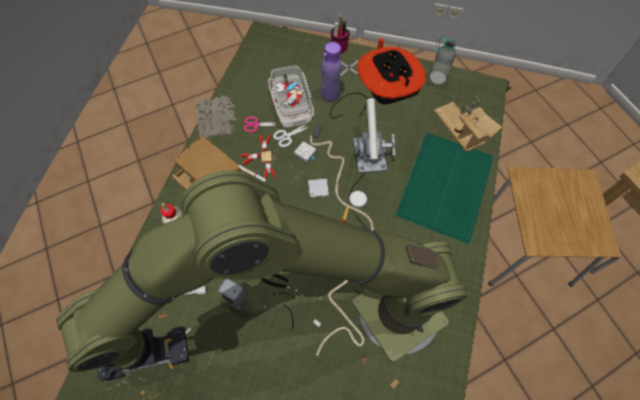

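Scene picture: the candidates for the gauge are an orange one at (249,237), a grey one in a black stand at (292,232), and a larger grey one at (262,285). The plate is at about (342,213), and a white/blue pad sits at (327,186). The vice is half hidden at (388,180), but the top view shows it at (373,145). I choose (292,232) and check it in a close crop.

Run:
```python
import cv2,numpy as np
a=cv2.imread('pics/scene0.png');t=cv2.imread('pics/top0.png')
A=cv2.resize(a[170:320,230:360],None,fx=4,fy=4,interpolation=cv2.INTER_CUBIC)[:600]
B=cv2.resize(t[90:210,290:410],None,fx=2.3,fy=2.3,interpolation=cv2.INTER_CUBIC)
C=cv2.resize(a[160:230,310:430],None,fx=2.3,fy=2.3,interpolation=cv2.INTER_CUBIC)
o=np.zeros((600,800,3),np.uint8);o[:600,:520]=A;o[:276,522:798]=B;o[280:280+161,522:798]=C
cv2.imwrite('pics/c1.png',o)
```

```text
(no output)
```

View pics/c1.png

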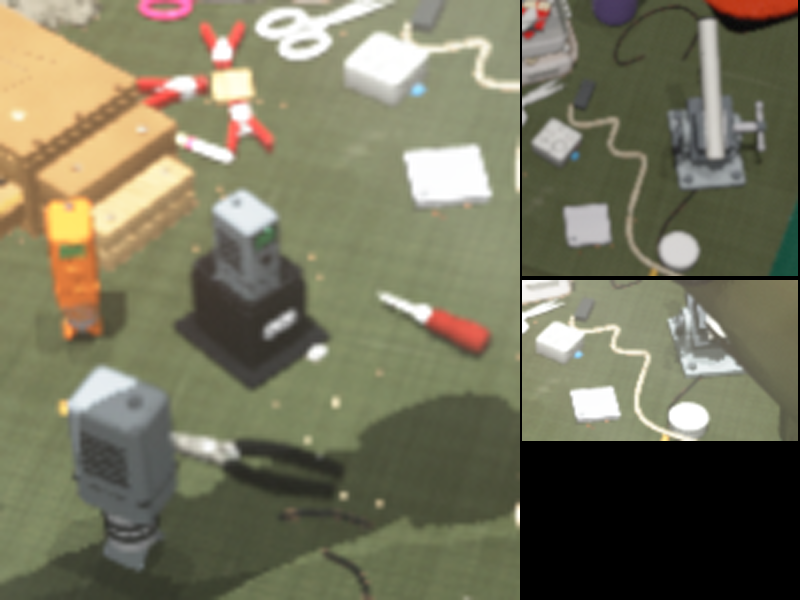

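The crop confirms the choice: the small grey gauge in its black stand, top face at scene (291,222). The big grey one stands loose with no stand. The plate is the thin square at scene (342,214). Next I measure.

Run:
```python
from h import *
s=snap('scene');t=snap('top')
f=lambda c,x0=230,y0=170,k=4:((c[0]+.5)/k-.5+x0,(c[1]+.5)/k-.5+y0)
for c in [(212,207),(243,190),(280,208),(247,230)]: print('gtop',onz(s,*f(c),0.126).round(4))
for c in [(175,325),(252,387),(328,335)]: print('base',onz(s,*f(c),0.005).round(4))
for nm,s_,roi in(('s',s,(195,235,322,362)),('t',t,(170,205,300,336))):
    im=s_['img'][roi[0]:roi[1],roi[2]:roi[3]].astype(int)
    m=((im.min(2)>130)).astype(np.uint8)
    c=max(cv2.findContours(m,0,1)[0],key=cv2.contourArea)
    r=cv2.minAreaRect(c);b=cv2.boxPoints(r)+[roi[2],roi[0]]
    print('plate',r,[onz(s_,*p,0.01)[:2].round(4).tolist() for p in b], onz(s_,r[0][0]+roi[2],r[0][1]+roi[0],.01).round(4))
# tube in top view
im=t['img'][90:180,355:390].astype(int); m=(im.min(2)>165).astype(np.uint8)
for r in range(0,90,5):
    x=np.where(m[r])[0]
    if len(x): print(r+90,x.min()+355,x.max()+355, end=' | ')
print(proj(t,[[0.45,0.1,0.126]]))
```

```text
gtop [0.416  0.2298 0.126 ]
gtop [0.4198 0.202  0.126 ]
gtop [0.3887 0.1897 0.126 ]
gtop [0.3815 0.2213 0.126 ]
base [0.4362 0.2566 0.005 ]
base [0.3499 0.2407 0.005 ]
base [0.3647 0.1658 0.005 ]
plate ((19.5, 18.5), (15.0, 23.0), 90.0) [[0.5125, 0.0003], [0.4711, -0.0634], [0.4108, -0.0198], [0.4508, 0.0418]] [ 0.4608 -0.0099  0.01  ]
plate ((17.932926177978516, 17.396343231201172), (16.896024703979492, 18.773361206054688), 83.6598129272461) [[0.508, 0.003], [0.4824, -0.054], [0.4263, -0.0255], [0.4515, 0.0302]] [ 0.4668 -0.0114  0.01  ]
100 368 373 | 105 369 373 | 110 369 373 | 115 369 374 | 120 369 374 | 125 370 374 | 130 370 374 | 135 370 375 | 140 370 375 | 145 370 389 | 150 371 376 | 155 371 376 | [[289.59612556 190.41520626]]
```

```bash
cat >> h.py <<'E'
def Rt(az_x,tilt=0.):
    # tool rotation: gauge x along level azimuth az_x tilted up by tilt; tool z = -gauge z ; tool x = -gauge x
    c,s=np.cos(az_x),np.sin(az_x); gx=np.array([c*np.cos(tilt),s*np.cos(tilt),np.sin(tilt)])
    gz=np.array([-c*np.sin(tilt),-s*np.sin(tilt),np.cos(tilt)]); x,z=-gx,-gz
    return R.from_matrix(np.c_[x,np.cross(z,x),z])
def delta(p,Rg):
    st=get_state(); R0=R.from_quat(st['eef_rot']); rv=(R0.inv()*Rg).as_rotvec()
    print('t',st['clock'],'pos',st['tool_pos'].round(4),'F',st['contact_force'].round(1),'M',st['moment'].round(2),'op',st['opening'])
    print(' turn',rv.round(4),'shift cm after turn',(Rg.inv().apply(np.array(p)-st['tool_pos'])*100).round(2),'before turn',(R0.inv().apply(np.array(p)-st['tool_pos'])*100).round(2))
E
python3 -c "
from h import *
delta([.402,.2105,.22],Rt(np.radians(11)))"
```

```text
t 0.2 pos [0.1815 0.5977 0.2492] F [ 0.3 -0.7 -0.4] M [ 0.03 -0.02 -0.04] op 0.9963997507469586
 turn [-1.100e-03 -2.000e-04 -4.867e-01] shift cm after turn [-14.25 -42.22   2.92] before turn [-32.34 -30.64   2.96]
```

Request:
send_rows([
  {"rz":-0.1},
  {"rz":-0.1},
  {"rz":-0.1},
  {"rz":-0.1},
  {"rz":-0.087},
])

```text
schema error: expected keys x, y, z, rx, ry, rz, jaw
```

Request:
send_rows([
  {"x":-1,"y":-3},
  {"x":-1,"y":-3},
  {"x":-1,"y":-3},
  {"x":-1,"y":-3},
  {"x":-1,"y":-3},
])

```text
schema error: expected keys x, y, z, rx, ry, rz, jaw
```

Request:
send_rows([
  {"x":-1,"y":-3},
  {"x":-1,"y":-3},
  {"x":-1,"y":-3},
  {"x":-1,"y":-3},
  {"x":-1,"y":-3},
])

```text
schema error: expected keys x, y, z, rx, ry, rz, jaw
```

Run:
```python
from h import *
delta([.402,.2105,.22],Rt(np.radians(11)))
s=snap('scene');t=snap('top');save(s,'s1.png');save(t,'t1.png')
o=np.zeros((600,800,3),np.uint8)
a=s['img'][:,:,::-1];b=t['img'][:,:,::-1]
A=cv2.resize(a[120:300,220:440],(800-360,360));o[:360,:440]=A
B=cv2.resize(b[80:280,190:410],(440,400));o[200:600,360:800]=B
o[:360,:440]=A
cv2.imwrite('pics/c2.png',o)
```

```text
t 0.2 pos [0.1815 0.5977 0.2492] F [ 0.3 -0.7 -0.4] M [ 0.03 -0.02 -0.04] op 0.9963997507469586
 turn [-1.100e-03 -2.000e-04 -4.867e-01] shift cm after turn [-14.25 -42.22   2.92] before turn [-32.34 -30.64   2.96]
```

View pics/c2.png

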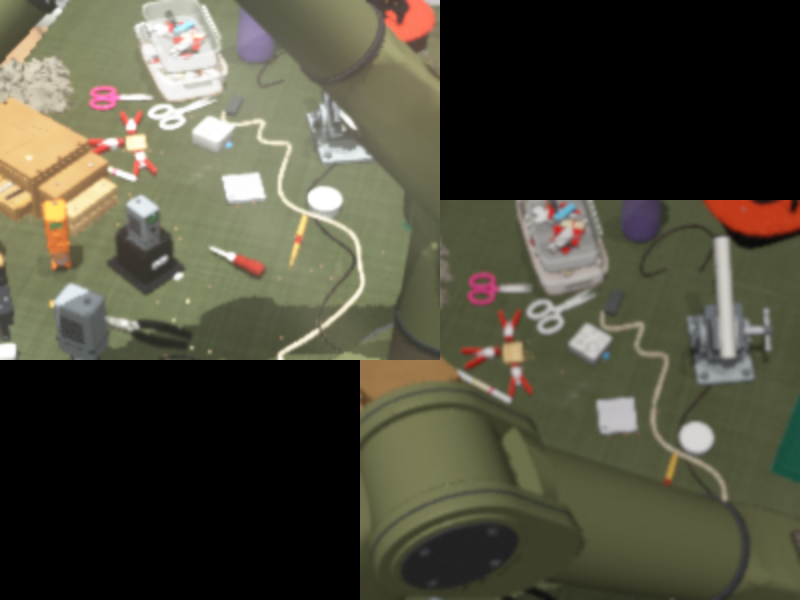

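The moves were refused because every row needs all seven keys, so the picture shows the same scene as before. I'll resend them.

Request:
send_rows([
  {"x":0,"y":0,"z":0,"rx":0,"ry":0,"rz":-0.1,"jaw":8.8},
  {"x":0,"y":0,"z":0,"rx":0,"ry":0,"rz":-0.1,"jaw":8.8},
  {"x":0,"y":0,"z":0,"rx":0,"ry":0,"rz":-0.1,"jaw":8.8},
  {"x":0,"y":0,"z":0,"rx":0,"ry":0,"rz":-0.1,"jaw":8.8},
  {"x":0,"y":0,"z":0,"rx":0,"ry":0,"rz":-0.087,"jaw":8.8},
])

```text
clock: 0.8
tool_pos: [0.1816, 0.598, 0.2497]
eef_rot: [-0.098, 0.995, -0.0, 0.0]
contact_force: [0.0, 0.2, -0.2]
opening: 0.998
finger_force: 0.0
```

Request:
send_rows([
  {"x":-1,"y":-3,"z":0,"rx":0,"ry":0,"rz":0,"jaw":8.8},
  {"x":-1,"y":-3,"z":0,"rx":0,"ry":0,"rz":0,"jaw":8.8},
  {"x":-1,"y":-3,"z":0,"rx":0,"ry":0,"rz":0,"jaw":8.8},
  {"x":-1,"y":-3,"z":0,"rx":0,"ry":0,"rz":0,"jaw":8.8},
  {"x":-1,"y":-3,"z":0,"rx":0,"ry":0,"rz":0,"jaw":8.8},
])

```text
clock: 1.3
tool_pos: [0.2599, 0.4592, 0.2498]
eef_rot: [-0.096, 0.995, 0.0, 0.0]
contact_force: [0.8, 0.3, -1.0]
opening: 0.999
finger_force: 0.0
```

Request:
send_rows([
  {"x":-1,"y":-3,"z":0,"rx":0,"ry":0,"rz":0,"jaw":8.8},
  {"x":-1,"y":-3,"z":0,"rx":0,"ry":0,"rz":0,"jaw":8.8},
  {"x":-1,"y":-3,"z":0,"rx":0,"ry":0,"rz":0,"jaw":8.8},
  {"x":-1,"y":-3,"z":0,"rx":0,"ry":0,"rz":0,"jaw":8.8},
  {"x":-1,"y":-3,"z":0,"rx":0,"ry":0,"rz":0,"jaw":8.8},
])

```text
clock: 1.8
tool_pos: [0.3377, 0.3216, 0.2499]
eef_rot: [-0.096, 0.995, 0.0, 0.0]
contact_force: [0.8, -0.9, -0.3]
opening: 0.998
finger_force: 0.0
```

Run:
```python
from h import *
delta([.402,.2105,.22],Rt(np.radians(11)))
```

```text
t 1.8 pos [0.3377 0.3216 0.2499] F [ 0.8 -0.9 -0.3] M [ 0.05 -0.06  0.06] op 0.9979920368136926
 turn [0.0002 0.0004 0.0002] shift cm after turn [ -4.2  -12.13   2.99] before turn [ -4.19 -12.13   2.98]
```

Request:
send_rows([
  {"x":-1,"y":-3,"z":0,"rx":0,"ry":0,"rz":0,"jaw":8.8},
  {"x":-1,"y":-3,"z":0,"rx":0,"ry":0,"rz":0,"jaw":8.8},
  {"x":-1,"y":-3,"z":0,"rx":0,"ry":0,"rz":0,"jaw":8.8},
  {"x":-1,"y":-2.6,"z":1,"rx":0,"ry":0,"rz":0,"jaw":8.8},
  {"x":-0.2,"y":-0.5,"z":2,"rx":0,"ry":0,"rz":0,"jaw":8.8},
])

```text
clock: 2.3
tool_pos: [0.4041, 0.2089, 0.2202]
eef_rot: [-0.093, 0.996, -0.0, 0.002]
contact_force: [0.3, -0.3, -0.4]
opening: 0.998
finger_force: 0.0
```

Run:
```python
from h import *
delta([.402,.2105,.091],Rt(np.radians(11)))
s=snap('scene');t=snap('top');save(s,'s1.png');save(t,'t1.png')
o=np.zeros((600,800,3),np.uint8)
a=s['img'][:,:,::-1];b=t['img'][:,:,::-1]
o[:320]=cv2.resize(a[140:300,220:420],(400,320))[:, :].repeat(1,1) if 0 else np.hstack([cv2.resize(a[140:300,220:420],(400,320)),cv2.resize(b[80:240,200:400],(400,320))])
o[320:600,:400]=cv2.resize(a[150:220,340:440],(400,280),interpolation=cv2.INTER_CUBIC)
o[320:600,400:]=cv2.resize(b[90:180,340:440][:70+20],(400,280),interpolation=cv2.INTER_CUBIC)
cv2.imwrite('pics/c3.png',o)
```

```text
t 2.3 pos [0.4041 0.2089 0.2202] F [ 0.3 -0.3 -0.4] M [ 0.05 -0.01  0.04] op 0.9976995995850775
 turn [-0.001   0.0034 -0.0059] shift cm after turn [ 0.17  0.2  12.92] before turn [ 0.22  0.21 12.92]
```

View pics/c3.png

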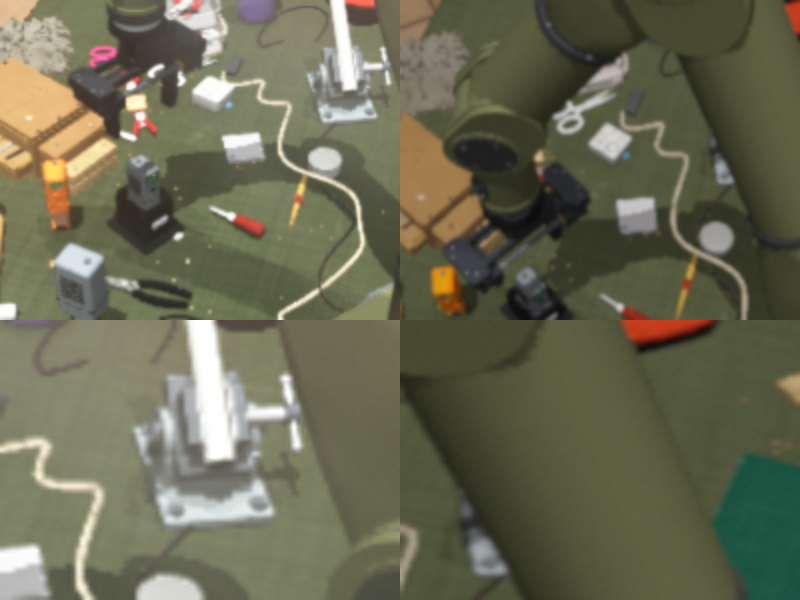

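The wrist is above the gauge, and the scene camera now sees the whole vice: tube from about (388,165) up through crop (343,0). I'll triangulate the tube with the earlier top view and check the gauge position.

Run:
```python
from h import *
s=snap('scene');t=snap('top')
t0=cv2.imread('pics/top0.png')[:,:,::-1];s1=s['img']
# gauge top in scene+top: corners check by projection
print('gauge pred top',proj(t,[[.402,.2105,.126],[.4,.211,.07]]).round(1).tolist())
def cl(im,r0,r1,c0,c1,th):
    out=[]
    for r in range(r0,r1):
        g=im[r,c0:c1].min(1).astype(float); m=g>th
        if not m.any(): continue
        # longest run
        x=np.where(m)[0]; runs=np.split(x,np.where(np.diff(x)>1)[0]+1); q=max(runs,key=len)
        out.append((r,q[0]+c0,q[-1]+c0))
    return np.array(out)
a=cl(s1,100,190,370,410,175); b=cl(t0,88,165,355,392,165)
print(a[::4].tolist()); print(b[::4].tolist())
o=np.zeros((600,800,3),np.uint8)
o[:,:400]=cv2.resize(s1[110:200,360:420][:,:,::-1],(400,600),interpolation=cv2.INTER_CUBIC)
o[:,400:]=cv2.resize(t0[88:178,345:405][:,:,::-1],(400,600),interpolation=cv2.INTER_CUBIC)
cv2.imwrite('pics/c4.png',o)
```

```text
gauge pred top [[264.6, 220.9], [266.6, 229.1]]
[[100, 370, 389], [104, 370, 389], [108, 370, 388], [112, 373, 380], [132, 384, 390], [136, 385, 390], [140, 385, 391], [144, 386, 392], [148, 386, 392], [152, 387, 393], [156, 387, 394], [160, 388, 394], [164, 388, 397], [168, 388, 398], [172, 388, 398], [176, 389, 399], [180, 390, 398], [184, 391, 397]]
[[99, 369, 372], [103, 369, 373], [107, 369, 373], [111, 369, 373], [115, 369, 374], [119, 369, 374], [123, 370, 374], [127, 370, 374], [131, 370, 374], [135, 370, 375], [139, 370, 375], [143, 370, 375], [147, 370, 375], [151, 371, 376], [155, 371, 376]]
```

View pics/c4.png

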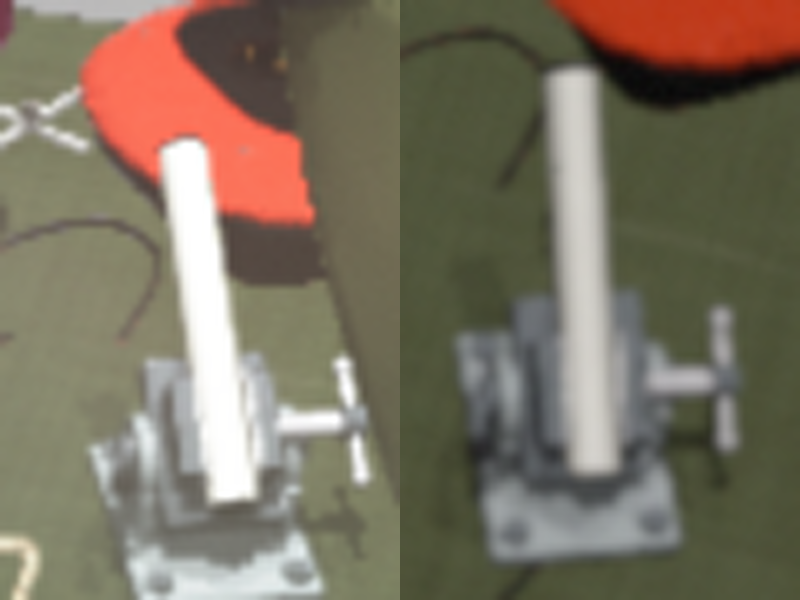

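The tube shows clearly in both views. In crop coordinates its ends are (184,143)/(233,500) in scene and (574,68)/(595,472) in top; the jaw block's far corners are at (147,360),(265,357) and (517,297),(640,293).

Run:
```python
from h import *
s=snap('scene');t=snap('top')
k=20/3
S=lambda x,y:(360+(x+.5)/k-.5,110+(y+.5)/k-.5); T=lambda x,y:(345+(x-400+.5)/k-.5,88+(y+.5)/k-.5)
P={}
for n,a,b in [('top',(184.5,144),(574,68)),('bot',(233,500),(595,472)),('jl',(147,360),(517,297)),('jr',(265,357),(640,293)),('innerL',(182,378),(553,332)),('baseL',(137,600),(495,560)),('baseR',(322,595),(680,545))]:
    P[n],e=tri(s,S(*a),t,T(*b)); print(n,P[n].round(4),e.round(4))
# axis by plane intersection, using edge midpoints
def pl(cam,a,b):
    o,d1=ray(cam,*a);_,d2=ray(cam,*b);n=np.cross(d1,d2);return o,n/np.linalg.norm(n)
o1,n1=pl(s,S(184.5,147),S(233,498)); o2,n2=pl(t,T(574,70),T(595,470))
d=np.cross(n1,n2);d/=np.linalg.norm(d);d*=np.sign(d[2])
p=np.linalg.lstsq(np.array([n1,n2,d]),np.array([n1@o1,n2@o2,d@P['top']]),rcond=None)[0]
print('axis',d.round(4),'az',np.degrees(np.arctan2(d[1],d[0])),'tilt',np.degrees(np.arcsin(d[2])),p.round(4))
for n in P: print(n,'s along from top',((P[n]-p)@d).round(4))
# width check
print(np.linalg.norm(P['jl']-P['jr']))
```

```text
top [ 0.5904 -0.2882  0.1615] 0.0006
bot [ 0.4424 -0.2116  0.0559] 0.0
jl [ 0.5356 -0.2272  0.0801] 0.0014
jr [ 0.5067 -0.2825  0.0781] 0.0014
innerL [ 0.5058 -0.2264  0.087 ] 0.0001
baseL [ 0.446  -0.1585  0.0123] 0.0018
baseR [ 0.4088 -0.2496  0.0006] 0.0002
axis [ 0.7372 -0.3714  0.5645] az -26.739853590535812 tilt 34.365153799391464 [ 0.587  -0.2841  0.1687]
top s along from top 0.0
bot s along from top -0.1971
jl s along from top -0.109
jr s along from top -0.1109
innerL s along from top -0.1274
baseL s along from top -0.2389
baseR s along from top -0.239
0.062488818883800916
```

```bash
cat > tube.py <<'E'
from h import *
def mid(im,r0,r1,c0,c1):
    # sub-pixel half-level edges per row -> line fits of left/right edges
    L=[];Rr=[]
    g=cv2.GaussianBlur(im.min(2).astype(np.float32),(1,5),0)
    for r in range(r0,r1):
        c=c0+(c1-c0)*(r-r0)/(r1-r0); c=int(round(c)); row=g[r]; pk=row[c-1:c+2].max()
        def edge(sg):
            x=c; bg=row[c+sg*3:c+sg*9:sg].min(); h=(pk+bg)/2
            while row[x]>h: x+=sg
            return x-sg*(h-row[x])/(row[x-sg]-row[x])
        L.append((r,edge(-1)));Rr.append((r,edge(1)))
    def fit(a):
        a=np.array(a)
        for _ in range(4):
            p=np.polyfit(a[:,0],a[:,1],1);e=a[:,1]-np.polyval(p,a[:,0]);a=a[abs(e)<max(.25,2*e.std())]
        return p,e.std(),len(a)
    return fit(L),fit(Rr)
def axis(s,si,sr,t,ti,tr):
    N=[]
    for cam,im,a in((s,si,sr),(t,ti,tr)):
        l,r=mid(im,*a); print(l[1:],r[1:], 'w',np.polyval(r[0],a[:2])-np.polyval(l[0],a[:2]))
        o=cam['T'][:3,3]; ns=[]
        for f,_,_ in(l,r):
            d=[ray(cam,np.polyval(f,y),y)[1] for y in a[:2]]; n=np.cross(*d); ns.append(n/np.linalg.norm(n))
        n=ns[0]+ns[1]; N.append((o,n/np.linalg.norm(n),ns))
    (o1,n1,_),(o2,n2,_)=N
    d=np.cross(n1,n2);d/=np.linalg.norm(d);d*=np.sign(d[2])
    return d,(o1,n1),(o2,n2),np.degrees(np.arccos(abs(n1@n2)))
E
python3 - <<'E'
from tube import *
s=snap('scene');t=snap('top')
t0=cv2.imread('pics/top0.png')[:,:,::-1]
d,(o1,n1),(o2,n2),ang=axis(s,s['img'],(134,162,388,391),t,t0,(101,132,371,372))
p=np.linalg.lstsq(np.array([n1,n2,[0,0,1]]),np.array([n1@o1,n2@o2,.12]),rcond=None)[0]
print(d,np.degrees([np.arctan2(d[1],d[0]),np.arcsin(d[2])]),ang,p)
k=20/3
S=lambda x,y:(360+(x+.5)/k-.5,110+(y+.5)/k-.5); T=lambda x,y:(345+(x-400+.5)/k-.5,88+(y+.5)/k-.5)
def near(cam,uv):
    o,e=ray(cam,*uv); return np.linalg.lstsq(np.c_[d,-e],o-p,rcond=None)[0][0]
for nm,cam,f,q in [('topend',s,S,(184.5,143)),('topend',t,T,(574,68)),('botend',s,S,(233,498)),('botend',t,T,(595,472)),('jaw',s,S,(265,357)),('jawinL',s,S,(182,378)),('jaw',t,T,(578,295)),('jawinL',t,T,(553,332))]: print(nm,near(cam,f(*q)).round(4))
for z in (.006,.01):
  a=[onz(t,*T(*q),z)[:2] for q in((495,560),(680,545))];e=a[1]-a[0];print('base edge',a,np.linalg.norm(e),np.degrees(np.arctan2(e[0],-e[1]))*-1)
  a=[onz(s,*S(*q),z)[:2] for q in((137,600),(322,595))];e=a[1]-a[0];print('base edge s',np.linalg.norm(e),np.degrees(np.arctan2(e[0],-e[1]))*-1)
E
```

```text
(np.float64(0.06930577596732702), 28) (np.float64(0.04642869737133011), 28) w [7.07305758 7.07252042]
(np.float64(0.07659351770507937), 31) (np.float64(0.08188001778123435), 29) w [7.21396985 6.93636435]
[ 0.78259172 -0.41452595  0.46445499] [-27.909432    27.67495552] 3.198000400397973 [ 0.50295391 -0.23774532  0.12      ]
topend 0.1031
topend 0.1065
botend -0.0985
botend -0.0898
jaw -0.0251
jawinL -0.0296
jaw -0.0037
jawinL -0.0208
base edge [array([ 0.44817338, -0.16182411]), array([ 0.40656158, -0.24711336])] 0.09489888269128054 26.007301437332472
base edge s 0.09493284885210326 30.527167996662314
base edge [array([ 0.44644783, -0.16015823]), array([ 0.40497044, -0.24517198])] 0.09459234485039057 26.007301437332433
base edge s 0.09459058997199264 30.527167996662257
```

Request:
send_rows([
  {"x":0.2,"y":0.2,"z":2,"rx":0,"ry":0,"rz":0,"jaw":8.8},
  {"x":0,"y":0,"z":2,"rx":0,"ry":0,"rz":0,"jaw":8.8},
  {"x":0,"y":0,"z":2,"rx":0,"ry":0,"rz":0,"jaw":8.8},
  {"x":0,"y":0,"z":0,"rx":0,"ry":0,"rz":0,"jaw":8.8},
  {"x":0,"y":0,"z":0,"rx":0,"ry":0,"rz":0,"jaw":8.8},
])

```text
clock: 3.2
tool_pos: [0.399, 0.2141, 0.1602]
eef_rot: [-0.096, 0.995, 0.0, 0.0]
contact_force: [0.7, 0.7, 0.6]
opening: 0.994
finger_force: 0.0
```

Run:
```python
from h import *
delta([.402,.2105,.091],Rt(np.radians(11)))
s=snap('scene');t=snap('top')
q=proj(t,[[.402,.2105,.126]])[0];print(q)
r=proj(s,[[.402,.2105,.126]])[0];print(r)
f=lambda im,c:cv2.resize(im[int(c[1])-30:int(c[1])+30,int(c[0])-30:int(c[0])+30][:,:,::-1],(400,400),interpolation=cv2.INTER_CUBIC)
cv2.imwrite('pics/c5.png',np.hstack([f(s['img'],r),f(t['img'],q)]))
```

```text
t 3.2 pos [0.399  0.2141 0.1602] F [0.7 0.7 0.6] M [-0.04  0.02 -0.01] op 0.9942861837994875
 turn [0.0001 0.0001 0.0012] shift cm after turn [-0.23 -0.41  6.92] before turn [-0.23 -0.41  6.92]
[264.64562928 220.87582315]
[290.96537534 221.65799208]
```

View pics/c5.png

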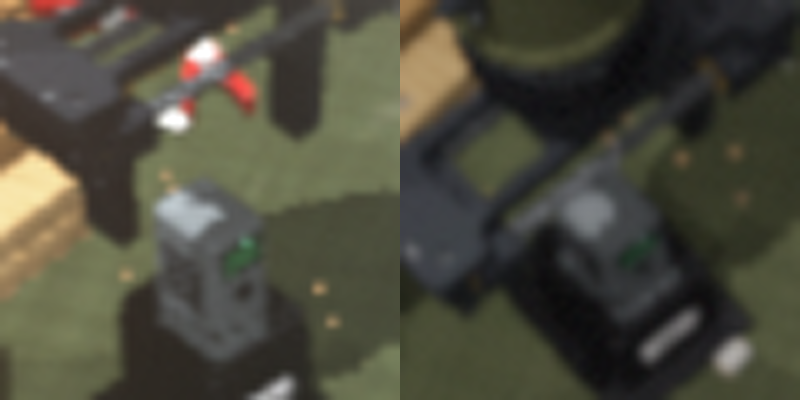

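The gauge top sits at scene (291,222) and top (264.7,221.5), within a pixel of the predictions, with the fingers straddling it. I'll centre, descend and grip.

Request:
send_rows([
  {"x":-0.23,"y":-0.41,"z":0,"rx":0,"ry":0,"rz":0,"jaw":8.8},
  {"x":0,"y":0,"z":2.3,"rx":0,"ry":0,"rz":0,"jaw":8.8},
  {"x":0,"y":0,"z":2.3,"rx":0,"ry":0,"rz":0,"jaw":8.8},
  {"x":0,"y":0,"z":2.3,"rx":0,"ry":0,"rz":0,"jaw":6},
  {"x":0,"y":0,"z":0,"rx":0,"ry":0,"rz":0,"jaw":4.5},
], grip_force=6)

```text
clock: 3.8
tool_pos: [0.4016, 0.2093, 0.0894]
eef_rot: [-0.096, 0.995, -0.001, -0.001]
contact_force: [-1.1, -0.6, 0.7]
opening: 0.842
finger_force: 0.0
```

Request:
send_rows([
  {"x":0,"y":0,"z":0,"rx":0,"ry":0,"rz":0,"jaw":4},
  {"x":0,"y":0,"z":0,"rx":0,"ry":0,"rz":0,"jaw":3.5},
  {"x":0,"y":0,"z":0,"rx":0,"ry":0,"rz":0,"jaw":2.5},
  {"x":0,"y":0,"z":0,"rx":0,"ry":0,"rz":0,"jaw":2},
  {"x":0,"y":0,"z":0,"rx":0,"ry":0,"rz":0,"jaw":1},
])

```text
clock: 4.3
tool_pos: [0.4023, 0.21, 0.0912]
eef_rot: [-0.096, 0.995, 0.0, 0.0]
contact_force: [-0.1, 1.0, -0.1]
opening: 0.389
finger_force: 0.0
```

Request:
send_rows([
  {"x":0,"y":0,"z":0,"rx":0,"ry":0,"rz":0,"jaw":1},
  {"x":0,"y":0,"z":0,"rx":0,"ry":0,"rz":0,"jaw":1},
  {"x":0,"y":0,"z":0,"rx":0,"ry":0,"rz":0,"jaw":1},
  {"x":0,"y":0,"z":0,"rx":0,"ry":0,"rz":0,"jaw":1},
  {"x":0,"y":0,"z":0,"rx":0,"ry":0,"rz":0,"jaw":1},
])

```text
clock: 4.8
tool_pos: [0.4023, 0.21, 0.0911]
eef_rot: [-0.096, 0.995, 0.0, 0.0]
contact_force: [-0.0, 0.4, 5.1]
opening: 0.367
finger_force: 6.0
```

Run:
```python
from h import *
delta([.402,.2105,.091],Rt(np.radians(11)));print(get_state()['finger_force'])
```

```text
t 4.8 pos [0.4023 0.21   0.0911] F [-0.   0.4  5.1] M [-0.03  0.1  -0.02] op 0.36684350344299094
 turn [0.0001 0.0007 0.0002] shift cm after turn [0.02 0.06 0.01] before turn [0.02 0.06 0.01]
5.985222841263749
```

Request:
send_rows([
  {"x":0,"y":0,"z":0,"rx":0,"ry":0,"rz":0,"jaw":1},
  {"x":0,"y":0,"z":0,"rx":0,"ry":0,"rz":0,"jaw":1},
  {"x":0,"y":0,"z":-0.5,"rx":0,"ry":0,"rz":0,"jaw":1},
  {"x":0,"y":0,"z":-1.5,"rx":0,"ry":0,"rz":0,"jaw":1},
  {"x":0,"y":0,"z":-2,"rx":0,"ry":0,"rz":0,"jaw":1},
], grip_force=45)

```text
clock: 5.3
tool_pos: [0.4013, 0.2096, 0.1306]
eef_rot: [-0.096, 0.995, -0.001, -0.001]
contact_force: [0.2, 0.0, -2.9]
opening: 0.359
finger_force: 45.0
```

Request:
send_rows([
  {"x":0,"y":0,"z":-2,"rx":0,"ry":0,"rz":0,"jaw":1},
  {"x":0,"y":0,"z":-2,"rx":0,"ry":0,"rz":0,"jaw":1},
  {"x":0,"y":0,"z":-1,"rx":0,"ry":0,"rz":0,"jaw":1},
  {"x":0,"y":0,"z":0,"rx":0,"ry":0,"rz":0,"jaw":1},
  {"x":0,"y":0,"z":0,"rx":0,"ry":0,"rz":0,"jaw":1},
])

```text
clock: 5.8
tool_pos: [0.4019, 0.2096, 0.1803]
eef_rot: [-0.096, 0.995, -0.0, -0.0]
contact_force: [0.0, 0.5, -2.1]
opening: 0.358
finger_force: 45.0
```

Run:
```python
from h import *
# plate orientation/centre, masks on both views
s=snap('scene');t=snap('top')
for nm,c in(('s',s),('t',t)):
    u,v=proj(c,[[.465,-.011,.01]])[0].astype(int); im=c['img'][v-14:v+15,u-17:u+18]
    g=cv2.resize(im.min(2),None,fx=4,fy=4,interpolation=cv2.INTER_CUBIC)
    m=(g>np.percentile(g,15)*.5+np.percentile(g,90)*.5).astype(np.uint8)
    k=max(cv2.findContours(m,0,1)[0],key=cv2.contourArea); q=cv2.approxPolyDP(cv2.convexHull(k),8,True)[:,0]
    b=(q+.5)/4-.5+[u-17,v-14]; w=np.array([onz(c,*p,.01)[:2] for p in b]); print(nm,b.round(1).tolist(),w.round(4).tolist(),w.mean(0))
delta([.465,-.011,.13],Rt(np.radians(-20)))
save(s,'s6.png')
a=s['img'][:,:,::-1];b=t['img'][:,:,::-1]
cv2.imwrite('pics/c6.png',np.hstack([cv2.resize(a[150:280,250:380],(400,400)),cv2.resize(b[130:260,220:350],(400,400))]))
```

```text
s [[349.6, 206.4], [351.6, 218.6], [333.9, 219.6], [331.1, 207.1]] [[0.4757, -0.053], [0.4225, -0.0228], [0.4496, 0.0277], [0.5057, 0.0004]] [ 0.46335879 -0.01192635]
t [[326.4, 178.1], [327.9, 193.6], [310.6, 195.9], [307.4, 180.1]] [[0.4818, -0.0538], [0.4303, -0.0269], [0.4526, 0.0254], [0.5082, 0.004]] [ 0.46824839 -0.01279733]
t 5.9 pos [0.4016 0.2096 0.1799] F [-0.7  0.6 -2. ] M [ 0.05 -0.03 -0.01] op 0.35845234595906555
 turn [-0.0011 -0.0015  0.5414] shift cm after turn [-13.5  -18.56   4.99] before turn [ -2.02 -22.86   5.  ]
```

View pics/c6.png

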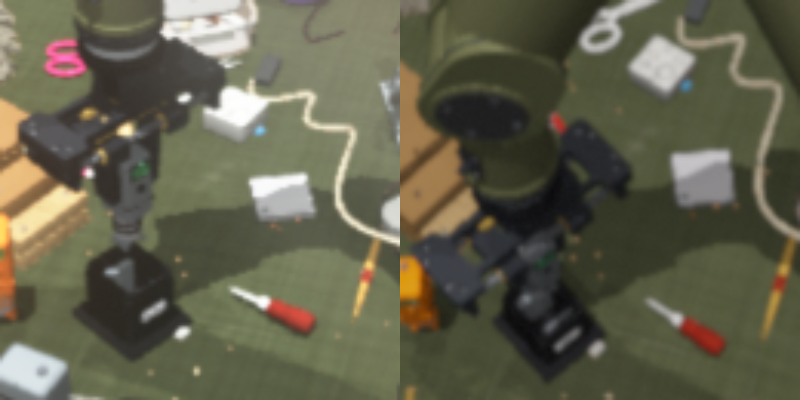

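The gauge hangs upright in the grip, clear of the stand. The plate is at about (0.466,-0.0125).

Request:
send_rows([
  {"x":0,"y":0,"z":0,"rx":0,"ry":0,"rz":0.134,"jaw":1},
  {"x":0,"y":0,"z":0,"rx":0,"ry":0,"rz":0.134,"jaw":1},
  {"x":0,"y":0,"z":0,"rx":0,"ry":0,"rz":0.134,"jaw":1},
  {"x":0,"y":0,"z":0,"rx":0,"ry":0,"rz":0.134,"jaw":1},
  {"x":0,"y":0,"z":0,"rx":0,"ry":0,"rz":0.136,"jaw":1},
])

```text
clock: 6.4
tool_pos: [0.4016, 0.2097, 0.1798]
eef_rot: [0.24, 0.971, -0.001, -0.001]
contact_force: [0.5, -0.4, -1.5]
opening: 0.355
finger_force: 45.0
```

Request:
send_rows([
  {"x":-2,"y":-2,"z":0,"rx":0,"ry":0,"rz":0,"jaw":1},
  {"x":-2,"y":-2,"z":0,"rx":0,"ry":0,"rz":0,"jaw":1},
  {"x":-2,"y":-2,"z":0,"rx":0,"ry":0,"rz":0,"jaw":1},
  {"x":-2,"y":-2.2,"z":0,"rx":0,"ry":0,"rz":0,"jaw":1},
  {"x":-2,"y":-2.2,"z":0,"rx":0,"ry":0,"rz":0,"jaw":1},
])

```text
clock: 6.9
tool_pos: [0.4425, 0.0705, 0.1798]
eef_rot: [0.237, 0.971, -0.0, -0.001]
contact_force: [0.5, -0.4, -2.8]
opening: 0.357
finger_force: 45.0
```

Request:
send_rows([
  {"x":-2,"y":-2.2,"z":0,"rx":0,"ry":0,"rz":0,"jaw":1},
  {"x":-2,"y":-2.1,"z":2,"rx":0,"ry":0,"rz":0,"jaw":1},
  {"x":-2,"y":-2,"z":2,"rx":0,"ry":0,"rz":0,"jaw":1},
  {"x":0,"y":0,"z":2,"rx":0,"ry":0,"rz":0,"jaw":1},
  {"x":0,"y":0,"z":0,"rx":0,"ry":0,"rz":0,"jaw":1},
])

```text
clock: 7.4
tool_pos: [0.4652, -0.0129, 0.1182]
eef_rot: [0.238, 0.971, -0.001, -0.003]
contact_force: [0.1, 0.9, -0.9]
opening: 0.361
finger_force: 45.0
```

Run:
```python
from h import *
delta([.466,-.0125,.087],Rt(np.radians(-27.5)));print(get_state()['q'].round(2))
s=snap('scene');t=snap('top')
a=s['img'][:,:,::-1];b=t['img'][:,:,::-1]
cv2.imwrite('pics/c7.png',np.hstack([cv2.resize(a[170:240,305:375],(400,400),interpolation=cv2.INTER_CUBIC),cv2.resize(b[140:210,280:350],(400,400),interpolation=cv2.INTER_CUBIC)]))
print([proj(c,[[.466,-.0125,.01]])[0].round(1).tolist() for c in(s,t)])
```

```text
t 7.4 pos [ 0.4652 -0.0129  0.1182] F [ 0.1  0.9 -0.9] M [-0.01  0.01  0.02] op 0.36059208379426055
 turn [-0.0033 -0.0047 -0.0012] shift cm after turn [-0.05  0.07  3.12] before turn [-0.07  0.08  3.12]
[ 0.02  0.73 -0.14  2.15  0.33  0.29  0.68]
[[341.2, 212.3], [318.3, 187.4]]
```

View pics/c7.png

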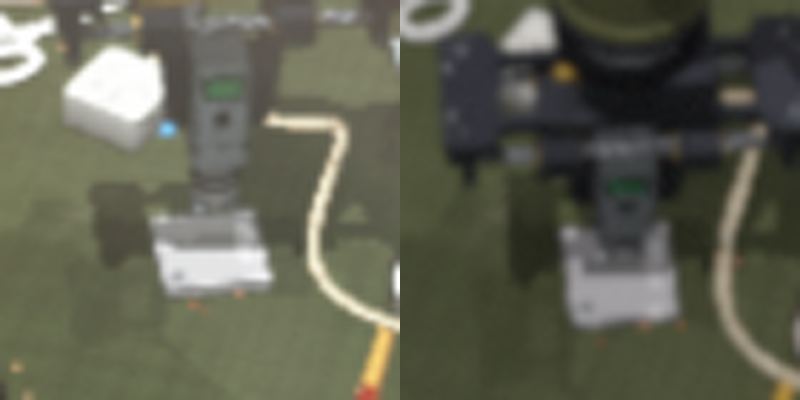

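The gauge hangs over the plate's middle in both views: scene plate at crop (210,255), top at (620,275). I'll lower it gently.

Request:
send_rows([
  {"x":0,"y":0,"z":1,"rx":0,"ry":0,"rz":0,"jaw":1},
  {"x":0,"y":0,"z":1,"rx":0,"ry":0,"rz":0,"jaw":1},
  {"x":0,"y":0,"z":0.5,"rx":0,"ry":0,"rz":0,"jaw":1},
  {"x":0,"y":0,"z":0,"rx":0,"ry":0,"rz":0,"jaw":1},
  {"x":0,"y":0,"z":0,"rx":0,"ry":0,"rz":0,"jaw":1},
])

```text
clock: 8.0
tool_pos: [0.4669, -0.0119, 0.0957]
eef_rot: [0.237, 0.971, -0.0, -0.0]
contact_force: [0.3, 0.7, -1.8]
opening: 0.36
finger_force: 45.0
```

Run:
```python
from h import *
delta([.466,-.0125,.087],Rt(np.radians(-27.5)))
```

```text
t 8.0 pos [ 0.4669 -0.0119  0.0957] F [ 0.3  0.7 -1.8] M [-0.06  0.02  0.06] op 0.3596899399175599
 turn [-0.0001 -0.0002  0.0005] shift cm after turn [ 0.05 -0.09  0.87] before turn [ 0.05 -0.09  0.87]
```

Request:
send_rows([
  {"x":0,"y":0,"z":0.3,"rx":0,"ry":0,"rz":0,"jaw":1},
  {"x":0,"y":0,"z":0.2,"rx":0,"ry":0,"rz":0,"jaw":1},
  {"x":0,"y":0,"z":0.2,"rx":0,"ry":0,"rz":0,"jaw":1},
  {"x":0,"y":0,"z":0,"rx":0,"ry":0,"rz":0,"jaw":1},
  {"x":0,"y":0,"z":0,"rx":0,"ry":0,"rz":0,"jaw":1},
])

```text
clock: 8.5
tool_pos: [0.4672, -0.012, 0.0888]
eef_rot: [0.238, 0.971, 0.0, 0.0]
contact_force: [0.6, 1.0, 1.6]
opening: 0.359
finger_force: 45.0
```

Request:
send_rows([
  {"x":0,"y":0,"z":0.1,"rx":0,"ry":0,"rz":0,"jaw":1},
  {"x":0,"y":0,"z":0,"rx":0,"ry":0,"rz":0,"jaw":1},
  {"x":0,"y":0,"z":0.1,"rx":0,"ry":0,"rz":0,"jaw":1},
  {"x":0,"y":0,"z":0,"rx":0,"ry":0,"rz":0,"jaw":1},
  {"x":0,"y":0,"z":0,"rx":0,"ry":0,"rz":0,"jaw":1},
])

```text
clock: 9.0
tool_pos: [0.4671, -0.012, 0.0869]
eef_rot: [0.238, 0.971, 0.0, 0.0]
contact_force: [-0.0, -0.4, 4.5]
opening: 0.359
finger_force: 45.0
```

Request:
send_rows([
  {"x":0,"y":0,"z":0.05,"rx":0,"ry":0,"rz":0,"jaw":1},
  {"x":0,"y":0,"z":0,"rx":0,"ry":0,"rz":0,"jaw":1},
  {"x":0,"y":0,"z":0,"rx":0,"ry":0,"rz":0,"jaw":1},
  {"x":0,"y":0,"z":0,"rx":0,"ry":0,"rz":0,"jaw":1},
  {"x":0,"y":0,"z":0,"rx":0,"ry":0,"rz":0,"jaw":1},
])

```text
clock: 9.5
tool_pos: [0.4671, -0.012, 0.0868]
eef_rot: [0.238, 0.971, 0.0, 0.0]
contact_force: [-1.0, 0.7, 9.6]
opening: 0.356
finger_force: 45.0
```

Request:
send_rows([
  {"x":0,"y":0,"z":0.02,"rx":0,"ry":0,"rz":0,"jaw":1},
  {"x":0,"y":0,"z":0,"rx":0,"ry":0,"rz":0,"jaw":1},
  {"x":0,"y":0,"z":0,"rx":0,"ry":0,"rz":0,"jaw":1},
  {"x":0,"y":0,"z":0,"rx":0,"ry":0,"rz":0,"jaw":1},
  {"x":0,"y":0,"z":0,"rx":0,"ry":0,"rz":0,"jaw":1},
])

```text
clock: 10.0
tool_pos: [0.4672, -0.0121, 0.0868]
eef_rot: [0.238, 0.971, 0.0, 0.001]
contact_force: [-0.3, -0.6, 11.1]
opening: 0.359
finger_force: 45.0
```

Request:
send_rows([
  {"x":0,"y":0,"z":0,"rx":0,"ry":0,"rz":0,"jaw":1},
  {"x":0,"y":0,"z":0,"rx":0,"ry":0,"rz":0,"jaw":1},
  {"x":0,"y":0,"z":0,"rx":0,"ry":0,"rz":0,"jaw":1},
  {"x":0,"y":0,"z":0,"rx":0,"ry":0,"rz":0,"jaw":1},
  {"x":0,"y":0,"z":0,"rx":0,"ry":0,"rz":0,"jaw":1},
])

```text
clock: 10.5
tool_pos: [0.4671, -0.012, 0.0867]
eef_rot: [0.238, 0.971, 0.0, 0.0]
contact_force: [-1.2, 0.2, 11.5]
opening: 0.36
finger_force: 45.0
```

Request:
send_rows([
  {"x":0,"y":0,"z":0,"rx":0,"ry":0,"rz":0,"jaw":1},
  {"x":0,"y":0,"z":0,"rx":0,"ry":0,"rz":0,"jaw":1},
  {"x":0,"y":0,"z":0,"rx":0,"ry":0,"rz":0,"jaw":1},
  {"x":0,"y":0,"z":0,"rx":0,"ry":0,"rz":0,"jaw":1},
  {"x":0,"y":0,"z":0,"rx":0,"ry":0,"rz":0,"jaw":1},
])

```text
clock: 11.0
tool_pos: [0.4671, -0.012, 0.0867]
eef_rot: [0.238, 0.971, 0.0, 0.001]
contact_force: [-0.3, -0.8, 12.1]
opening: 0.359
finger_force: 45.0
```

Request:
send_rows([
  {"x":0,"y":0,"z":0,"rx":0,"ry":0,"rz":0,"jaw":1},
  {"x":0,"y":0,"z":0,"rx":0,"ry":0,"rz":0,"jaw":1},
  {"x":0,"y":0,"z":0,"rx":0,"ry":0,"rz":0,"jaw":1},
  {"x":0,"y":0,"z":0,"rx":0,"ry":0,"rz":0,"jaw":1},
  {"x":0,"y":0,"z":0,"rx":0,"ry":0,"rz":0,"jaw":1},
])

```text
clock: 11.5
tool_pos: [0.4672, -0.012, 0.0868]
eef_rot: [0.238, 0.971, 0.0, 0.001]
contact_force: [0.1, -0.1, 10.4]
opening: 0.357
finger_force: 45.0
```

Run:
```python
from h import *
delta([.466,-.0125,.087],Rt(np.radians(-27.5)))
```

```text
t 11.5 pos [ 0.4672 -0.012   0.0868] F [ 0.1 -0.1 10.4] M [0.02 0.21 0.  ] op 0.35712761976582497
 turn [0.0005 0.001  0.0003] shift cm after turn [ 0.08 -0.1  -0.02] before turn [ 0.08 -0.1  -0.02]
```

Zeroing is done, held about 2 s at 12–13 N net. I'll lift and plan for the tube.

Request:
send_rows([
  {"x":0,"y":0,"z":-0.3,"rx":0,"ry":0,"rz":0,"jaw":1},
  {"x":0,"y":0,"z":-1.7,"rx":0,"ry":0,"rz":0,"jaw":1},
  {"x":0,"y":0,"z":-3,"rx":0,"ry":0,"rz":0,"jaw":1},
  {"x":0,"y":0,"z":-3,"rx":0,"ry":0,"rz":0,"jaw":1},
  {"x":0,"y":0,"z":-3,"rx":0,"ry":0,"rz":0,"jaw":1},
])

```text
clock: 12.0
tool_pos: [0.4661, -0.0122, 0.1966]
eef_rot: [0.238, 0.971, -0.0, -0.001]
contact_force: [-0.1, -0.4, -2.8]
opening: 0.362
finger_force: 45.0
```

Run:
```python
from tube import *
s=snap('scene');t=snap('top');save(s,'s8.png');save(t,'t8.png')
a=s['img'][:,:,::-1];b=t['img'][:,:,::-1]
cv2.imwrite('pics/c8.png',np.hstack([cv2.resize(a[110:200,350:430],(400,450),interpolation=cv2.INTER_CUBIC),cv2.resize(b[88:178,335:415],(400,450),interpolation=cv2.INTER_CUBIC)]))
A=np.radians(-27.5);T_=np.radians(26.5)
zt=np.array([-np.cos(A)*np.sin(T_),-np.sin(A)*np.sin(T_),np.cos(T_)])
m=np.array([.5443,-.2641,.1222]);print('hover',(m+.13*zt).round(4))
delta(m+.13*zt,Rt(A,T_));print(get_state()['q'].round(2))
```

```text
hover [ 0.4928 -0.2373  0.2385]
t 12.1 pos [ 0.4685 -0.012   0.1986] F [-0.  -0.3 -1.6] M [ 0.01 -0.09 -0.05] op 0.3599403618757434
 turn [ 0.0029 -0.4578 -0.0011] shift cm after turn [-13.03 -18.86   2.03] before turn [-12.59 -18.84  -4.  ]
[ 0.08  0.58 -0.24  2.08  0.27  0.5   0.73]
```

View pics/c8.png

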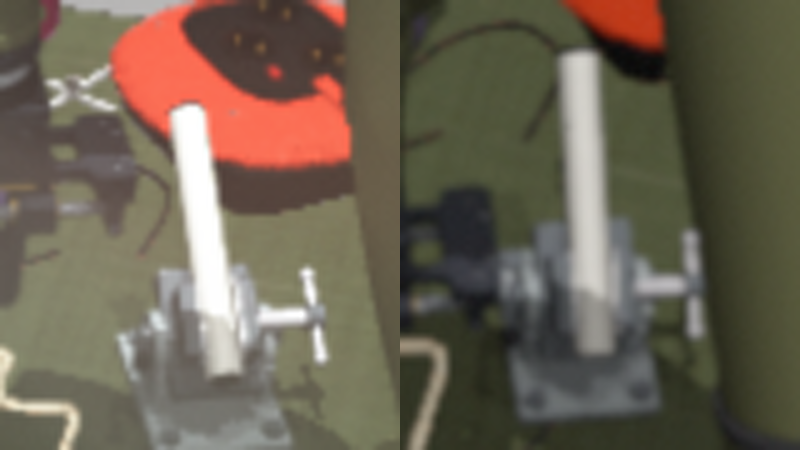

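Both views show the tube unobstructed, with its ends at crop (187,105)/(225,375) in scene and (579,50)/(593,352) in top. I'll tilt, move over the middle, and then feel for the surface.

Request:
send_rows([
  {"x":0,"y":0,"z":0,"rx":0,"ry":-0.1,"rz":0,"jaw":1},
  {"x":0,"y":0,"z":0,"rx":0,"ry":-0.1,"rz":0,"jaw":1},
  {"x":0,"y":0,"z":0,"rx":0,"ry":-0.1,"rz":0,"jaw":1},
  {"x":0,"y":0,"z":0,"rx":0,"ry":-0.1,"rz":0,"jaw":1},
  {"x":0,"y":0,"z":0,"rx":0,"ry":-0.058,"rz":0,"jaw":1},
])

```text
clock: 12.6
tool_pos: [0.4631, -0.0195, 0.1945]
eef_rot: [0.236, 0.96, -0.051, 0.138]
contact_force: [1.8, -0.4, -1.7]
opening: 0.363
finger_force: 45.0
```

Request:
send_rows([
  {"x":-2,"y":-2.7,"z":0,"rx":0,"ry":0,"rz":0,"jaw":1},
  {"x":-2,"y":-2.7,"z":0,"rx":0,"ry":0,"rz":0,"jaw":1},
  {"x":-2,"y":-2.7,"z":0,"rx":0,"ry":0,"rz":0,"jaw":1},
  {"x":-2,"y":-2.7,"z":0,"rx":0,"ry":0,"rz":0,"jaw":1},
  {"x":-2,"y":-2.7,"z":0,"rx":0,"ry":0,"rz":0,"jaw":1},
])

```text
clock: 13.1
tool_pos: [0.4856, -0.184, 0.2278]
eef_rot: [0.237, 0.96, -0.05, 0.138]
contact_force: [-0.2, 0.3, -2.1]
opening: 0.359
finger_force: 45.0
```

Request:
send_rows([
  {"x":-2,"y":-2.7,"z":0,"rx":0,"ry":0,"rz":0,"jaw":1},
  {"x":-1,"y":-2.7,"z":0,"rx":0,"ry":0,"rz":0,"jaw":1},
  {"x":0,"y":0,"z":1,"rx":0,"ry":0,"rz":0,"jaw":1},
  {"x":0,"y":0,"z":0,"rx":0,"ry":0,"rz":0,"jaw":1},
  {"x":0,"y":0,"z":0,"rx":0,"ry":0,"rz":0,"jaw":1},
])

```text
clock: 13.6
tool_pos: [0.4888, -0.2439, 0.2286]
eef_rot: [0.236, 0.961, -0.049, 0.138]
contact_force: [-0.3, 0.5, -0.5]
opening: 0.36
finger_force: 45.0
```

Run:
```python
from tube import *
A=np.radians(-27.5);T_=np.radians(26.5)
zt=np.array([-np.cos(A)*np.sin(T_),-np.sin(A)*np.sin(T_),np.cos(T_)])
m=np.array([.5443,-.2641,.1222]);delta(m+.13*zt,Rt(A,T_))
s=snap('scene');t=snap('top');save(s,'s9.png');save(t,'t9.png')
a=s['img'][:,:,::-1];b=t['img'][:,:,::-1]
cv2.imwrite('pics/c9.png',np.hstack([cv2.resize(a[100:190,350:430],(400,450),interpolation=cv2.INTER_CUBIC),cv2.resize(b[80:170,335:415],(400,450),interpolation=cv2.INTER_CUBIC)]))
```

```text
t 13.6 pos [ 0.4888 -0.2439  0.2286] F [-0.3  0.5 -0.5] M [0.26 0.3  0.02] op 0.3596648702746299
 turn [-0.03   -0.1692  0.005 ] shift cm after turn [-0.49  0.77 -0.87] before turn [-0.34  0.74 -0.96]
```

View pics/c9.png

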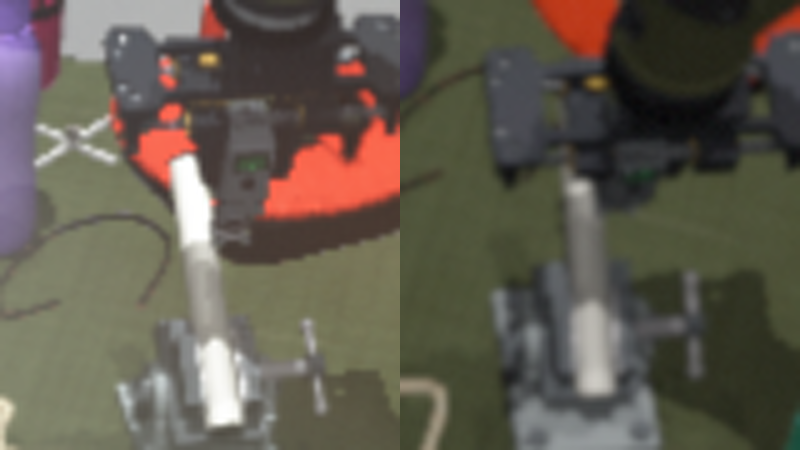

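Scene: the gauge's foot hangs at crop (232,240), slightly right of the tube (200,240). The tilt fell short, so I'll check the joints.

Run:
```python
from tube import *
st=get_state();print(st['q'].round(3),st['moment'].round(2),st['contact_force'].round(1),st['qd'].round(3))
D=R.from_quat(st['eef_rot']).as_matrix();print(D.round(3), np.degrees(np.arccos(-D[2,2])))
```

```text
[ 0.551  0.545 -0.327  2.093  0.829  0.344  0.62 ] [ 0.18  0.28 -0.  ] [ 0.4 -0.6 -2.3] [ 0.003 -0.009 -0.001 -0.006  0.001  0.003  0.002]
[[-0.85   0.467  0.244]
 [ 0.439  0.884 -0.161]
 [-0.291 -0.03  -0.956]] 16.988947429976392
```

Request:
send_rows([
  {"x":0,"y":0.3,"z":-0.5,"rx":0,"ry":-0.03,"rz":0,"jaw":1},
  {"x":0,"y":0.3,"z":-0.5,"rx":-0.015,"ry":-0.03,"rz":0,"jaw":1},
  {"x":0,"y":0,"z":0,"rx":-0.015,"ry":-0.03,"rz":0,"jaw":1},
  {"x":0,"y":0,"z":0,"rx":0,"ry":-0.03,"rz":0,"jaw":1},
  {"x":0,"y":0,"z":0,"rx":0,"ry":-0.03,"rz":0,"jaw":1},
])

```text
clock: 14.2
tool_pos: [0.4844, -0.2375, 0.2365]
eef_rot: [0.23, 0.951, -0.054, 0.197]
contact_force: [-0.8, 0.4, -2.3]
opening: 0.361
finger_force: 45.0
```

```bash
cat > st.py <<'E'
from tube import *
import sys
T_=np.radians(float(sys.argv[1]));h=float(sys.argv[2]);A=np.radians(-27.5)
zt=np.array([-np.cos(A)*np.sin(T_),-np.sin(A)*np.sin(T_),np.cos(T_)])
m=np.array([.5443,-.2641,.1222]);delta(m+h*zt,Rt(A,T_))
st=get_state();Rr=R.from_quat(st['eef_rot'])
print('q',st['q'].round(3),'tilt',np.degrees(np.arccos(-Rr.as_matrix()[2,2])).round(2),'F tool',Rr.inv().apply(st['contact_force']).round(2),'M tool',Rr.inv().apply(st['moment']).round(3))
E
python3 st.py 26.5 .13
```

```text
t 14.2 pos [ 0.4844 -0.2375  0.2365] F [-0.8  0.4 -2.3] M [ 0.28  0.55 -0.  ] op 0.36052111961400307
 turn [-0.0106 -0.0512  0.0073] shift cm after turn [-0.75  0.41  0.14] before turn [-0.76  0.4   0.1 ]
q [ 3.570e-01  5.020e-01 -4.200e-02  2.221e+00  1.439e+00  9.300e-02
  1.000e-03] tilt 23.57 F tool [1.73 0.02 1.72] M tool [-0.     0.616 -0.005]
```

Request:
send_rows([
  {"x":0,"y":0,"z":0,"rx":0,"ry":-0.015,"rz":0,"jaw":1},
  {"x":0,"y":0,"z":0,"rx":0,"ry":-0.015,"rz":0,"jaw":1},
  {"x":0,"y":0,"z":0,"rx":0,"ry":-0.015,"rz":0,"jaw":1},
  {"x":0,"y":0,"z":0,"rx":0,"ry":-0.015,"rz":0,"jaw":1},
  {"x":0,"y":0,"z":0,"rx":0,"ry":0,"rz":0,"jaw":1},
])

```text
clock: 14.7
tool_pos: [0.4848, -0.2366, 0.2362]
eef_rot: [0.229, 0.945, -0.058, 0.224]
contact_force: [0.1, -0.0, -2.3]
opening: 0.359
finger_force: 45.0
```

```bash
python3 st.py 26.5 .13
```

```text
t 14.7 pos [ 0.4848 -0.2366  0.2362] F [ 0.1 -0.  -2.3] M [ 0.24  0.53 -0.  ] op 0.35887153070853794
 turn [-0.004   0.0051  0.0054] shift cm after turn [-0.77  0.31  0.12] before turn [-0.77  0.31  0.12]
q [ 0.547  0.516 -0.329  2.264  1.894  0.26  -0.455] tilt 26.79 F tool [0.96 0.03 2.04] M tool [ 0.025  0.583 -0.011]
```

Request:
send_rows([
  {"x":-0.4,"y":0.15,"z":0.1,"rx":0,"ry":0,"rz":0,"jaw":1},
  {"x":-0.37,"y":0.16,"z":1,"rx":0,"ry":0,"rz":0,"jaw":1},
  {"x":0,"y":0,"z":1,"rx":0,"ry":0,"rz":0,"jaw":1},
  {"x":0,"y":0,"z":0.5,"rx":0,"ry":0,"rz":0,"jaw":1},
  {"x":0,"y":0,"z":0,"rx":0,"ry":0,"rz":0,"jaw":1},
])

```text
clock: 15.2
tool_pos: [0.5032, -0.2442, 0.2157]
eef_rot: [0.23, 0.945, -0.058, 0.224]
contact_force: [-0.4, 0.4, -2.4]
opening: 0.358
finger_force: 45.0
```

```bash
cat >> st.py <<'E'
n=int(sys.argv[3]);W=[];P=[]
for _ in range(n):
    snapshot('scene');x=get_state();r=R.from_quat(x['eef_rot']).inv();W.append(np.r_[r.apply(x['contact_force']),r.apply(x['moment'])]);P.append(x['tool_pos'])
W=np.array(W);print('avg F',W[:,:3].mean(0).round(2),'M',W[:,3:].mean(0).round(3),'sd',W.std(0).round(2))
e=np.mean(P,0)-m;yt=np.cross(zt,[np.cos(A)*np.cos(T_),np.sin(A)*np.cos(T_),np.sin(T_)])
print('rel mid: s',(e@np.array([np.cos(A)*np.cos(T_),np.sin(A)*np.cos(T_),np.sin(T_)])).round(4),'lat',(e@yt).round(4),'h',(e@zt).round(4),'t',x['clock'])
E
python3 st.py 26.5 .13 6
```

```text
t 15.2 pos [ 0.5032 -0.2442  0.2157] F [-0.4  0.4 -2.4] M [0.29 0.53 0.05] op 0.3576256345085186
 turn [-0.006   0.0051  0.0034] shift cm after turn [ 0.09  0.13 -2.59] before turn [ 0.08  0.11 -2.59]
q [ 0.564  0.579 -0.362  2.231  1.94   0.301 -0.492] tilt 26.79 F tool [1.54 0.15 1.91] M tool [-0.039  0.603 -0.04 ]
avg F [ 0.67 -0.14  1.8 ] M [-0.006  0.632 -0.014] sd [0.48 0.31 0.55 0.02 0.01 0.04]
rel mid: s 0.001 lat -0.0015 h 0.105 t 15.5
```

Request:
send_rows([
  {"x":0.05,"y":0.13,"z":0.3,"rx":0,"ry":0,"rz":0,"jaw":1},
  {"x":0,"y":0,"z":0.3,"rx":0,"ry":0,"rz":0,"jaw":1},
  {"x":0,"y":0,"z":0.2,"rx":0,"ry":0,"rz":0,"jaw":1},
  {"x":0,"y":0,"z":0,"rx":0,"ry":0,"rz":0,"jaw":1},
  {"x":0,"y":0,"z":0,"rx":0,"ry":0,"rz":0,"jaw":1},
])

```text
clock: 16.0
tool_pos: [0.5064, -0.2446, 0.2094]
eef_rot: [0.23, 0.945, -0.058, 0.225]
contact_force: [-0.7, 0.8, 2.7]
opening: 0.361
finger_force: 45.0
```

Request:
send_rows([
  {"x":0,"y":0,"z":0.2,"rx":0,"ry":0,"rz":0,"jaw":1},
  {"x":0,"y":0,"z":0.2,"rx":0,"ry":0,"rz":0,"jaw":1},
  {"x":0,"y":0,"z":0,"rx":0,"ry":0,"rz":0,"jaw":1},
  {"x":0,"y":0,"z":0,"rx":0,"ry":0,"rz":0,"jaw":1},
  {"x":0,"y":0,"z":0,"rx":0,"ry":0,"rz":0,"jaw":1},
])

```text
clock: 16.5
tool_pos: [0.5084, -0.2435, 0.2059]
eef_rot: [0.229, 0.945, -0.057, 0.225]
contact_force: [-2.3, 3.3, 5.1]
opening: 0.359
finger_force: 45.0
```

```bash
python3 st.py 26.5 .0837 5
```

```text
t 16.5 pos [ 0.5084 -0.2435  0.2059] F [-2.3  3.3  5.1] M [1.03 0.18 0.38] op 0.35906827030000105
 turn [-0.0025  0.0058  0.0054] shift cm after turn [ 0.03 -0.17  0.97] before turn [ 0.04 -0.17  0.97]
q [ 0.58   0.607 -0.394  2.228  1.976  0.33  -0.525] tilt 26.83 F tool [ 0.87  1.91 -6.12] M tool [-0.918  0.636  0.035]
avg F [ 0.99  2.73 -6.48] M [-0.862  0.603 -0.046] sd [0.16 0.3  0.43 0.01 0.01 0.02]
rel mid: s 0.0003 lat 0.0017 h 0.0934 t 16.75
```

Request:
send_rows([
  {"x":0,"y":0,"z":-0.2,"rx":0,"ry":0,"rz":0,"jaw":1},
  {"x":0,"y":0.15,"z":0,"rx":0,"ry":0,"rz":0,"jaw":1},
  {"x":0,"y":0.15,"z":0,"rx":0,"ry":0,"rz":0,"jaw":1},
  {"x":0,"y":0,"z":0.2,"rx":0,"ry":0,"rz":0,"jaw":1},
  {"x":0,"y":0,"z":0,"rx":0,"ry":0,"rz":0,"jaw":1},
])

```text
clock: 17.25
tool_pos: [0.509, -0.2425, 0.2055]
eef_rot: [0.23, 0.945, -0.058, 0.225]
contact_force: [-2.8, 3.2, 3.7]
opening: 0.357
finger_force: 45.0
```

```bash
python3 st.py 26.5 .0837 5
```

```text
t 17.25 pos [ 0.509  -0.2425  0.2055] F [-2.8  3.2  3.7] M [0.64 0.64 0.18] op 0.35732975222479507
 turn [-0.0058  0.0056  0.0036] shift cm after turn [ 0.02 -0.29  0.92] before turn [ 0.03 -0.28  0.93]
q [ 0.573  0.608 -0.392  2.227  1.971  0.334 -0.526] tilt 26.82 F tool [ 1.8   1.52 -5.12] M tool [-0.329  0.858 -0.043]
avg F [ 1.84  1.3  -4.67] M [-0.209  0.895 -0.02 ] sd [0.39 0.64 0.44 0.08 0.05 0.05]
rel mid: s 0.0003 lat 0.0027 h 0.0929 t 17.5
```

Request:
send_rows([
  {"x":0,"y":0,"z":-1.5,"rx":0,"ry":0,"rz":0,"jaw":1},
  {"x":-2.5,"y":0.05,"z":0,"rx":0,"ry":0,"rz":0,"jaw":1},
  {"x":0,"y":0,"z":0.8,"rx":0,"ry":0,"rz":0,"jaw":1},
  {"x":0,"y":0,"z":0,"rx":0,"ry":0,"rz":0,"jaw":1},
  {"x":0,"y":0,"z":0,"rx":0,"ry":0,"rz":0,"jaw":1},
])

```text
clock: 18.0
tool_pos: [0.5264, -0.2522, 0.2234]
eef_rot: [0.231, 0.945, -0.059, 0.225]
contact_force: [-2.0, -1.3, 2.2]
opening: 0.361
finger_force: 45.0
```

```bash
python3 st.py 26.5 .0837 7
```

```text
t 18.0 pos [ 0.5264 -0.2522  0.2234] F [-2.  -1.3  2.2] M [-0.2   0.37 -0.19] op 0.3611476320355437
 turn [-0.0081  0.0071  0.0027] shift cm after turn [ 2.6  -0.23  1.64] before turn [ 2.61 -0.21  1.62]
q [ 0.478  0.574 -0.232  2.162  1.806  0.215 -0.358] tilt 26.91 F tool [ 0.11 -2.07 -2.46] M tool [0.398 0.234 0.012]
avg F [-0.34 -1.92 -2.24] M [ 0.551  0.212 -0.01 ] sd [0.45 0.64 0.24 0.05 0.04 0.02]
rel mid: s 0.0254 lat 0.0027 h 0.1002 t 18.35
```

Request:
send_rows([
  {"x":0,"y":0,"z":-0.8,"rx":0,"ry":0,"rz":0,"jaw":1},
  {"x":2.5,"y":0,"z":0,"rx":0,"ry":0,"rz":0,"jaw":1},
  {"x":2.5,"y":0,"z":0,"rx":0,"ry":0,"rz":0,"jaw":1},
  {"x":0,"y":0,"z":0.8,"rx":0,"ry":0,"rz":0,"jaw":1},
  {"x":0,"y":0,"z":0,"rx":0,"ry":0,"rz":0,"jaw":1},
])

```text
clock: 18.85
tool_pos: [0.4864, -0.2299, 0.1993]
eef_rot: [0.23, 0.945, -0.057, 0.223]
contact_force: [-0.1, -0.2, -1.0]
opening: 0.36
finger_force: 45.0
```

```bash
python3 st.py 26.5 .0837 9
```

```text
t 18.85 pos [ 0.4864 -0.2299  0.1993] F [-0.1 -0.2 -1. ] M [ 0.24  0.47 -0.03] op 0.3603475563492815
 turn [-0.0045  0.003   0.0035] shift cm after turn [-2.57 -0.36  1.52] before turn [-2.56 -0.36  1.53]
q [ 0.615  0.614 -0.475  2.299  2.053  0.409 -0.628] tilt 26.67 F tool [ 0.45 -0.23  0.88] M tool [0.016 0.531 0.022]
avg F [0.68 0.43 1.9 ] M [0.007 0.596 0.003] sd [0.47 0.58 0.72 0.03 0.03 0.03]
rel mid: s -0.0239 lat 0.0034 h 0.0998 t 19.3
```

Run:
```python
from tube import *
s=snap('scene');t=snap('top')
L=lambda f:cv2.imread('pics/'+f)[:,:,::-1]
from scipy.optimize import brentq
for si,ti in(('s8.png','t8.png'),('s1.png','top0.png')):
    d,(o1,n1),(o2,n2),ang=axis(s,L(si),(134,162,388,391),t,L(ti),(101,132,371,372))
    print('plane tilt',np.degrees(np.arcsin(d[2])))
    for T in(28,31,33,35,37):
        T=np.radians(T);f=lambda a,n:n@[np.cos(a)*np.cos(T),np.sin(a)*np.cos(T),np.sin(T)]
        az=[brentq(f,-1.2,.2,args=(n,)) for n in(n1,n2)]
        print(np.degrees(T).round(),'az',np.degrees(az).round(2),end=' ')
        # axis lateral position at x along: solve point in each plane at z=.13
        A=np.mean(az);
        dd=np.array([np.cos(A)*np.cos(T),np.sin(A)*np.cos(T),np.sin(T)])
        m=np.array([.5424,-.2633,.1273]);y=np.array([-np.sin(A),np.cos(A),0])
        print('lat of axis vs m (mm)',[((o-m)@n/(y@n)*1000).round(2) for o,n in((o1,n1),(o2,n2))])
```

```text
(np.float64(0.06791921452134811), 28) (np.float64(0.048972734993315975), 28) w [7.03637643 7.02440559]
(np.float64(0.07865239698697925), 31) (np.float64(0.09369982610043184), 30) w [7.26506901 6.92119271]
plane tilt 26.78505746025068
28.0 az [-27.82 -27.9 ] lat of axis vs m (mm) [np.float64(0.46), np.float64(1.34)]
31.0 az [-26.98 -27.26] lat of axis vs m (mm) [np.float64(0.46), np.float64(1.34)]
33.0 az [-26.38 -26.82] lat of axis vs m (mm) [np.float64(0.46), np.float64(1.35)]
35.0 az [-25.76 -26.35] lat of axis vs m (mm) [np.float64(0.46), np.float64(1.35)]
37.0 az [-25.11 -25.86] lat of axis vs m (mm) [np.float64(0.46), np.float64(1.35)]
(np.float64(0.07126504398697547), 28) (np.float64(0.04773066253011242), 28) w [7.06846378 7.06894575]
(np.float64(0.07659351770507937), 31) (np.float64(0.08188001778123435), 29) w [7.21396985 6.93636435]
plane tilt 27.677532996032973
28.0 az [-27.82 -27.84] lat of axis vs m (mm) [np.float64(0.46), np.float64(1.35)]
31.0 az [-26.98 -27.21] lat of axis vs m (mm) [np.float64(0.46), np.float64(1.36)]
33.0 az [-26.39 -26.76] lat of axis vs m (mm) [np.float64(0.46), np.float64(1.36)]
35.0 az [-25.77 -26.29] lat of axis vs m (mm) [np.float64(0.47), np.float64(1.36)]
37.0 az [-25.12 -25.8 ] lat of axis vs m (mm) [np.float64(0.47), np.float64(1.36)]
```

```bash
cat > geo.py <<'E'
from tube import *
s=snap('scene');t=snap('top')
k=20/3
S=lambda x,y:(360+(x+.5)/k-.5,110+(y+.5)/k-.5); T=lambda x,y:(345+(x-400+.5)/k-.5,88+(y+.5)/k-.5)
p0=np.array([.5405,-.2621,.1307])
for tl in(30,33,36):
    a=np.radians(-26.7);c=np.radians(tl)
    d=np.array([np.cos(a)*np.cos(c),np.sin(a)*np.cos(c),np.sin(c)]);z=np.array([-np.cos(a)*np.sin(c),-np.sin(a)*np.sin(c),np.cos(c)])
    def al(cam,uv,off):
        o,e=ray(cam,*uv);return (np.linalg.lstsq(np.c_[d,-e],o-p0-off*z,rcond=None)[0][0]*1000).round(1)
    print(tl,'top rim',al(s,S(184.5,143),.0125),al(t,T(574,67),.0125),'bot low rim',al(s,S(233,500),-.0125),al(t,T(595,474),-.0125),'bot axis',al(s,S(233,500),0),al(t,T(595,474),0),
     'jaw far top edge (h~.01)',al(s,S(182,378),.01),al(t,T(553,332),.01),al(s,S(265,357),.01),al(t,T(640,293),.01),al(s,S(147,360),.01),al(t,T(517,297),.01))
E
python3 geo.py
```

```text
30 top rim 57.7 62.4 bot low rim -131.7 -133.8 bot axis -136.4 -134.1 jaw far top edge (h~.01) -71.0 -64.1 -67.0 -48.7 -58.4 -45.9
33 top rim 56.9 62.6 bot low rim -130.0 -134.5 bot axis -134.0 -134.2 jaw far top edge (h~.01) -69.4 -63.6 -64.8 -47.8 -57.2 -45.5
36 top rim 56.3 63.0 bot low rim -128.7 -135.5 bot axis -132.0 -134.5 jaw far top edge (h~.01) -67.9 -63.3 -62.8 -47.0 -56.2 -45.3
```

```bash
sed -i 's/A=np.radians(-27.5)/A=np.radians(-26.7)/; s/m=np.array(\[.5443,-.2641,.1222\])/m=np.array([.5382,-.2610,.1291])/' st.py; python3 st.py 33 .11 1
```

```text
t 19.5 pos [ 0.4869 -0.2306  0.2008] F [-0.1  0.2 -1.9] M [0.25 0.55 0.03] op 0.35978139943414106
 turn [-0.013  -0.107  -0.0083] shift cm after turn [-1.08 -0.41 -1.75] before turn [-0.89 -0.42 -1.85]
q [ 0.614  0.612 -0.474  2.299  2.054  0.41  -0.629] tilt 26.88 F tool [1.01 0.14 1.61] M tool [ 0.015  0.601 -0.044]
avg F [ 0.02 -0.21  1.33] M [ 0.027  0.581 -0.015] sd [0. 0. 0. 0. 0. 0.]
rel mid: s -0.0109 lat 0.004 h 0.0924 t 19.55
```

Request:
send_rows([
  {"x":0,"y":0,"z":-1.85,"rx":0,"ry":0,"rz":0,"jaw":1},
  {"x":-0.9,"y":-0.2,"z":0,"rx":0,"ry":-0.036,"rz":0,"jaw":1},
  {"x":0,"y":0,"z":0,"rx":-0.013,"ry":-0.036,"rz":-0.008,"jaw":1},
  {"x":0,"y":0,"z":0,"rx":0,"ry":-0.036,"rz":0,"jaw":1},
  {"x":0,"y":0,"z":0,"rx":0,"ry":0,"rz":0,"jaw":1},
])

```text
clock: 20.05
tool_pos: [0.4844, -0.2318, 0.2204]
eef_rot: [0.222, 0.933, -0.065, 0.276]
contact_force: [-0.2, 0.9, -2.4]
opening: 0.357
finger_force: 45.0
```

```bash
python3 st.py 33 .0837 5
```

```text
t 20.05 pos [ 0.4844 -0.2318  0.2204] F [-0.2  0.9 -2.4] M [0.31 0.72 0.02] op 0.35686253237540877
 turn [ 0.0005 -0.0017 -0.0004] shift cm after turn [-0.16 -0.19  2.62] before turn [-0.16 -0.19  2.62]
q [ 0.708  0.609 -0.617  2.377  2.225  0.56  -0.784] tilt 32.91 F tool [1.82 0.69 1.69] M tool [ 0.026  0.782 -0.041]
avg F [ 0.86 -0.14  1.16] M [-0.01   0.715 -0.038] sd [0.57 0.63 0.4  0.03 0.02 0.03]
rel mid: s -0.0 lat 0.0022 h 0.1098 t 20.3
```

Request:
send_rows([
  {"x":0,"y":0,"z":1,"rx":0,"ry":0,"rz":0,"jaw":1},
  {"x":0,"y":0,"z":0.5,"rx":0,"ry":0,"rz":0,"jaw":1},
  {"x":0,"y":0,"z":0.3,"rx":0,"ry":0,"rz":0,"jaw":1},
  {"x":0,"y":0,"z":0.2,"rx":0,"ry":0,"rz":0,"jaw":1},
  {"x":0,"y":0,"z":0,"rx":0,"ry":0,"rz":0,"jaw":1},
])

```text
clock: 20.8
tool_pos: [0.4955, -0.237, 0.2042]
eef_rot: [0.222, 0.933, -0.066, 0.277]
contact_force: [-2.0, 0.9, 0.1]
opening: 0.356
finger_force: 45.0
```

```bash
python3 st.py 33 .0837 5
```

```text
t 20.8 pos [ 0.4955 -0.237   0.2042] F [-2.   0.9  0.1] M [ 0.26  0.53 -0.07] op 0.3559774258496001
 turn [ 0.      0.0006 -0.0003] shift cm after turn [-0.01 -0.22  0.6 ] before turn [-0.01 -0.22  0.6 ]
q [ 0.707  0.659 -0.62   2.36   2.253  0.595 -0.795] tilt 33.04 F tool [ 1.82 -0.07 -1.27] M tool [0.042 0.591 0.052]
avg F [ 1.03 -0.07 -1.14] M [ 0.054  0.707 -0.005] sd [0.19 0.51 0.14 0.03 0.01 0.02]
rel mid: s -0.0001 lat 0.0022 h 0.09 t 21.05
```

Request:
send_rows([
  {"x":0,"y":0,"z":0.3,"rx":0,"ry":0,"rz":0,"jaw":1},
  {"x":0,"y":0,"z":0.2,"rx":0,"ry":0,"rz":0,"jaw":1},
  {"x":0,"y":0,"z":0.1,"rx":0,"ry":0,"rz":0,"jaw":1},
  {"x":0,"y":0,"z":0,"rx":0,"ry":0,"rz":0,"jaw":1},
  {"x":0,"y":0,"z":0,"rx":0,"ry":0,"rz":0,"jaw":1},
])

```text
clock: 21.55
tool_pos: [0.4983, -0.2385, 0.1994]
eef_rot: [0.222, 0.933, -0.066, 0.277]
contact_force: [-2.1, 0.7, 2.8]
opening: 0.354
finger_force: 45.0
```

```bash
python3 st.py 33 .0837 5
```

```text
t 21.55 pos [ 0.4983 -0.2385  0.1994] F [-2.1  0.7  2.8] M [ 0.34  0.67 -0.  ] op 0.3542880588896526
 turn [-0.      0.0008 -0.0004] shift cm after turn [-0.01 -0.22  0.02] before turn [-0.01 -0.22  0.02]
q [ 0.707  0.673 -0.62   2.356  2.261  0.605 -0.798] tilt 33.04 F tool [ 0.32 -0.26 -3.52] M tool [0.003 0.75  0.003]
avg F [ 1.03 -0.24 -3.34] M [ 0.047  0.709 -0.014] sd [0.63 0.38 0.43 0.03 0.03 0.02]
rel mid: s -0.0001 lat 0.0022 h 0.0839 t 21.8
```

Request:
send_rows([
  {"x":0,"y":0,"z":0.1,"rx":0,"ry":0,"rz":0,"jaw":1},
  {"x":0,"y":0,"z":0.1,"rx":0,"ry":0,"rz":0,"jaw":1},
  {"x":0,"y":0,"z":0.05,"rx":0,"ry":0,"rz":0,"jaw":1},
  {"x":0,"y":0,"z":0,"rx":0,"ry":0,"rz":0,"jaw":1},
  {"x":0,"y":0,"z":0,"rx":0,"ry":0,"rz":0,"jaw":1},
])

```text
clock: 22.3
tool_pos: [0.4993, -0.239, 0.1977]
eef_rot: [0.221, 0.933, -0.066, 0.277]
contact_force: [-6.0, 2.9, 8.4]
opening: 0.356
finger_force: 45.0
```

```bash
python3 st.py 33 .0837 5
```

```text
t 22.3 pos [ 0.4993 -0.239   0.1977] F [-6.   2.9  8.4] M [ 0.17  0.64 -0.07] op 0.3562726199092635
 turn [-0.0002  0.0011  0.0002] shift cm after turn [-0.01 -0.22 -0.19] before turn [-0.01 -0.22 -0.19]
q [ 0.707  0.679 -0.621  2.354  2.264  0.609 -0.799] tilt 33.07 F tool [  1.05  -0.11 -10.67] M tool [ 0.149  0.649 -0.018]
avg F [ 0.95 -0.89 -9.98] M [ 0.165  0.655 -0.061] sd [0.33 0.31 0.42 0.03 0.03 0.03]
rel mid: s -0.0001 lat 0.0022 h 0.0818 t 22.55
```

Request:
send_rows([
  {"x":0.08,"y":-0.04,"z":0,"rx":0,"ry":-0.01,"rz":0,"jaw":1},
  {"x":0,"y":0,"z":0.02,"rx":0,"ry":0,"rz":0,"jaw":1},
  {"x":0,"y":0,"z":0,"rx":0,"ry":0,"rz":0,"jaw":1},
  {"x":0,"y":0,"z":0,"rx":0,"ry":0,"rz":0,"jaw":1},
  {"x":0,"y":0,"z":0,"rx":0,"ry":0,"rz":0,"jaw":1},
])

```text
clock: 23.05
tool_pos: [0.4987, -0.2388, 0.1972]
eef_rot: [0.221, 0.931, -0.067, 0.282]
contact_force: [-7.0, 2.2, 9.3]
opening: 0.364
finger_force: 45.0
```

```bash
python3 st.py 33 .0837 6
```

```text
t 23.05 pos [ 0.4987 -0.2388  0.1972] F [-7.   2.2  9.3] M [0.19 0.66 0.02] op 0.363595042823835
 turn [0.0004 0.0113 0.0006] shift cm after turn [-0.09 -0.21 -0.2 ] before turn [-0.09 -0.21 -0.19]
q [ 0.713  0.685 -0.633  2.365  2.281  0.633 -0.815] tilt 33.65 F tool [  0.89  -1.19 -11.73] M tool [ 0.096  0.675 -0.088]
avg F [  0.37  -0.15 -11.76] M [ 0.088  0.62  -0.045] sd [0.5  0.36 0.28 0.02 0.02 0.03]
rel mid: s -0.0009 lat 0.0021 h 0.0818 t 23.35
```

Fully seated: net push about 13 N, lateral force near zero, and the pin travel matches 9.8 mm. I'll hold steady.

Request:
send_rows([
  {"x":0,"y":0,"z":0,"rx":0,"ry":0,"rz":0,"jaw":1},
  {"x":0,"y":0,"z":0,"rx":0,"ry":0,"rz":0,"jaw":1},
  {"x":0,"y":0,"z":0,"rx":0,"ry":0,"rz":0,"jaw":1},
  {"x":0,"y":0,"z":0,"rx":0,"ry":0,"rz":0,"jaw":1},
  {"x":0,"y":0,"z":0,"rx":0,"ry":0,"rz":0,"jaw":1},
])

```text
clock: 23.85
tool_pos: [0.4987, -0.2388, 0.1972]
eef_rot: [0.221, 0.931, -0.067, 0.282]
contact_force: [-6.2, 3.0, 9.0]
opening: 0.362
finger_force: 45.0
```

Request:
send_rows([
  {"x":0,"y":0,"z":0,"rx":0,"ry":0,"rz":0,"jaw":1},
  {"x":0,"y":0,"z":0,"rx":0,"ry":0,"rz":0,"jaw":1},
  {"x":0,"y":0,"z":0,"rx":0,"ry":0,"rz":0,"jaw":1},
  {"x":0,"y":0,"z":0,"rx":0,"ry":0,"rz":0,"jaw":1},
  {"x":0,"y":0,"z":0,"rx":0,"ry":0,"rz":0,"jaw":1},
])

```text
clock: 24.35
tool_pos: [0.4987, -0.2388, 0.1972]
eef_rot: [0.221, 0.931, -0.067, 0.282]
contact_force: [-6.3, 2.7, 9.2]
opening: 0.36
finger_force: 45.0
```

Request:
send_rows([
  {"x":0,"y":0,"z":0,"rx":0,"ry":0,"rz":0,"jaw":1},
  {"x":0,"y":0,"z":0,"rx":0,"ry":0,"rz":0,"jaw":1},
  {"x":0,"y":0,"z":0,"rx":0,"ry":0,"rz":0,"jaw":1},
  {"x":0,"y":0,"z":0,"rx":0,"ry":0,"rz":0,"jaw":1},
  {"x":0,"y":0,"z":0,"rx":0,"ry":0,"rz":0,"jaw":1},
])

```text
clock: 24.85
tool_pos: [0.4987, -0.2388, 0.1972]
eef_rot: [0.221, 0.931, -0.067, 0.282]
contact_force: [-6.7, 2.6, 9.5]
opening: 0.359
finger_force: 45.0
```

Request:
send_rows([
  {"x":0,"y":0,"z":0,"rx":0,"ry":0,"rz":0,"jaw":1},
  {"x":0,"y":0,"z":0,"rx":0,"ry":0,"rz":0,"jaw":1},
  {"x":0,"y":0,"z":0,"rx":0,"ry":0,"rz":0,"jaw":1},
  {"x":0,"y":0,"z":0,"rx":0,"ry":0,"rz":0,"jaw":1},
  {"x":0,"y":0,"z":0,"rx":0,"ry":0,"rz":0,"jaw":1},
])

```text
clock: 25.35
tool_pos: [0.4987, -0.2389, 0.1972]
eef_rot: [0.221, 0.931, -0.067, 0.282]
contact_force: [-5.4, 3.5, 10.0]
opening: 0.36
finger_force: 45.0
```

```bash
python3 st.py 33 .0837 4; python3 geo.py | tail -0
```

```text
t 25.35 pos [ 0.4987 -0.2389  0.1972] F [-5.4  3.5 10. ] M [ 0.22  0.65 -0.02] op 0.35997628950717175
 turn [0.0003 0.0113 0.0006] shift cm after turn [-0.09 -0.2  -0.19] before turn [-0.09 -0.2  -0.19]
q [ 0.713  0.685 -0.633  2.365  2.281  0.633 -0.815] tilt 33.65 F tool [ -0.22   0.67 -11.86] M tool [ 0.093  0.675 -0.037]
avg F [  0.8   -0.07 -11.46] M [ 0.1    0.617 -0.019] sd [0.56 0.27 0.23 0.04 0.02 0.01]
rel mid: s -0.0009 lat 0.0021 h 0.0818 t 25.55Exception ignored on flushing sys.stdout:
BrokenPipeError: [Errno 32] Broken pipe
```

Request:
send_rows([
  {"x":0,"y":0,"z":-0.5,"rx":0,"ry":0,"rz":0,"jaw":1},
  {"x":0,"y":0,"z":-1.5,"rx":0,"ry":0,"rz":0,"jaw":1},
  {"x":0,"y":0,"z":-3,"rx":0,"ry":0,"rz":0,"jaw":1},
  {"x":0,"y":0,"z":-2,"rx":0,"ry":0,"rz":0,"jaw":1},
  {"x":0,"y":0,"z":0,"rx":0,"ry":0,"rz":0,"jaw":1},
])

```text
clock: 26.15
tool_pos: [0.464, -0.2218, 0.2567]
eef_rot: [0.221, 0.931, -0.067, 0.282]
contact_force: [1.5, -0.0, -1.4]
opening: 0.357
finger_force: 45.0
```

Request:
send_rows([
  {"x":0,"y":0,"z":0,"rx":0,"ry":0.03,"rz":0,"jaw":1},
  {"x":0,"y":0,"z":0,"rx":0,"ry":0.03,"rz":0,"jaw":1},
  {"x":0,"y":0,"z":0,"rx":0,"ry":0.03,"rz":0,"jaw":1},
  {"x":0,"y":0,"z":0,"rx":0,"ry":0.03,"rz":0,"jaw":1},
  {"x":0,"y":0,"z":0,"rx":0,"ry":0.02,"rz":0,"jaw":1},
])

```text
clock: 26.65
tool_pos: [0.465, -0.2226, 0.2543]
eef_rot: [0.226, 0.949, -0.051, 0.215]
contact_force: [-0.7, 0.0, -1.7]
opening: 0.36
finger_force: 45.0
```

Request:
send_rows([
  {"x":0,"y":0,"z":0,"rx":0,"ry":0.02,"rz":0,"jaw":1},
  {"x":0,"y":0,"z":0,"rx":0,"ry":0.02,"rz":0,"jaw":1},
  {"x":0,"y":0,"z":0,"rx":0,"ry":0.02,"rz":0,"jaw":1},
  {"x":0,"y":0,"z":0,"rx":0,"ry":0.02,"rz":0,"jaw":1},
  {"x":0,"y":0,"z":0,"rx":0,"ry":0.02,"rz":0,"jaw":1},
])

```text
clock: 27.15
tool_pos: [0.4645, -0.2229, 0.2539]
eef_rot: [0.228, 0.958, -0.042, 0.17]
contact_force: [0.5, -0.0, -1.3]
opening: 0.36
finger_force: 45.0
```

```bash
python3 st.py 0 .2 1
```

```text
t 27.15 pos [ 0.4645 -0.2229  0.2539] F [ 0.5 -0.  -1.3] M [0.15 0.41 0.06] op 0.35978429812085544
 turn [-0.0026  0.3523 -0.001 ] shift cm after turn [-8.29 -0.09 -7.52] before turn [-10.38  -0.1   -4.19]
q [ 0.58   0.462 -0.369  2.199  0.986  0.276  0.451] tilt 20.18 F tool [-0.01  0.22  1.43] M tool [ 0.031  0.431 -0.074]
avg F [ 0.82 -1.44  1.13] M [0.056 0.419 0.042] sd [0. 0. 0. 0. 0. 0.]
rel mid: s -0.0822 lat 0.0007 h 0.125 t 27.2
```

Request:
send_rows([
  {"x":0,"y":0,"z":0,"rx":0,"ry":0.05,"rz":0,"jaw":1},
  {"x":0,"y":0,"z":0,"rx":0,"ry":0.07,"rz":0,"jaw":1},
  {"x":0,"y":0,"z":0,"rx":0,"ry":0.08,"rz":0,"jaw":1},
  {"x":0,"y":0,"z":0,"rx":0,"ry":0.08,"rz":0,"jaw":1},
  {"x":0,"y":0,"z":0,"rx":0,"ry":0.072,"rz":0,"jaw":1},
])

```text
clock: 27.7
tool_pos: [0.4645, -0.2236, 0.2542]
eef_rot: [0.232, 0.973, -0.001, -0.0]
contact_force: [0.6, -0.6, -1.7]
opening: 0.359
finger_force: 45.0
```

```bash
cat > ret.py <<'E'
from h import *
import sys
delta([.4023,.2100,float(sys.argv[1])],Rt(np.radians(11.0)))
st=get_state();print('q',st['q'].round(2))
E
python3 ret.py .18
```

```text
t 27.7 pos [ 0.4645 -0.2236  0.2542] F [ 0.6 -0.6 -1.7] M [-0.05  0.03  0.01] op 0.3592955256362134
 turn [-0.0018 -0.0011 -0.6608] shift cm after turn [-2.17 43.75  7.42] before turn [25.14 35.89  7.36]
q [ 0.79  0.62 -0.71  1.87  0.53  0.85  0.92]
```

Translate first along the current axes (25.1, 35.9) in 14 rows, then turn.

Request:
send_rows([
  {"x":1.8,"y":2.6,"z":0,"rx":0,"ry":0,"rz":0,"jaw":1},
  {"x":1.8,"y":2.6,"z":0,"rx":0,"ry":0,"rz":0,"jaw":1},
  {"x":1.8,"y":2.6,"z":0,"rx":0,"ry":0,"rz":0,"jaw":1},
  {"x":1.8,"y":2.6,"z":0,"rx":0,"ry":0,"rz":0,"jaw":1},
  {"x":1.8,"y":2.6,"z":0,"rx":0,"ry":0,"rz":0,"jaw":1},
])

```text
clock: 28.2
tool_pos: [0.4427, -0.0656, 0.2537]
eef_rot: [0.232, 0.973, -0.002, 0.001]
contact_force: [0.8, 0.5, -2.1]
opening: 0.359
finger_force: 45.0
```

Request:
send_rows([
  {"x":1.8,"y":2.6,"z":0,"rx":0,"ry":0,"rz":0,"jaw":1},
  {"x":1.8,"y":2.6,"z":0,"rx":0,"ry":0,"rz":0,"jaw":1},
  {"x":1.8,"y":2.6,"z":0,"rx":0,"ry":0,"rz":0,"jaw":1},
  {"x":1.8,"y":2.6,"z":0,"rx":0,"ry":0,"rz":0,"jaw":1},
  {"x":1.8,"y":2.6,"z":0,"rx":0,"ry":0,"rz":0,"jaw":1},
])

```text
clock: 28.7
tool_pos: [0.4212, 0.0912, 0.2533]
eef_rot: [0.232, 0.973, -0.002, 0.002]
contact_force: [0.6, 0.7, -2.6]
opening: 0.358
finger_force: 45.0
```

Request:
send_rows([
  {"x":1.8,"y":2.6,"z":0,"rx":0,"ry":0,"rz":0,"jaw":1},
  {"x":1.8,"y":2.6,"z":0,"rx":0,"ry":0,"rz":0,"jaw":1},
  {"x":1.8,"y":2.6,"z":0,"rx":0,"ry":0,"rz":0,"jaw":1},
  {"x":1.7,"y":2.1,"z":0,"rx":0,"ry":0,"rz":0,"jaw":1},
  {"x":0,"y":0,"z":0,"rx":0,"ry":0,"rz":0,"jaw":1},
])

```text
clock: 29.2
tool_pos: [0.4019, 0.2153, 0.2534]
eef_rot: [0.229, 0.974, 0.0, 0.002]
contact_force: [0.3, 0.3, -1.1]
opening: 0.354
finger_force: 45.0
```

Request:
send_rows([
  {"x":0,"y":0,"z":0,"rx":0,"ry":0,"rz":-0.13,"jaw":1},
  {"x":0,"y":0,"z":0,"rx":0,"ry":0,"rz":-0.13,"jaw":1},
  {"x":0,"y":0,"z":0,"rx":0,"ry":0,"rz":-0.13,"jaw":1},
  {"x":0,"y":0,"z":0,"rx":0,"ry":0,"rz":-0.13,"jaw":1},
  {"x":0,"y":0,"z":0,"rx":0,"ry":0,"rz":-0.14,"jaw":1},
])

```text
clock: 29.7
tool_pos: [0.4029, 0.2095, 0.2528]
eef_rot: [-0.098, 0.995, -0.003, 0.001]
contact_force: [-0.1, 0.4, -2.5]
opening: 0.362
finger_force: 45.0
```

```bash
python3 ret.py .15
```

```text
t 29.7 pos [0.4029 0.2095 0.2528] F [-0.1  0.4 -2.5] M [0.09 0.01 0.02] op 0.3624163535714971
 turn [-0.0058  0.0015  0.0046] shift cm after turn [ 0.05  0.06 10.28] before turn [ 0.07  0.12 10.28]
q [-0.03  0.58 -0.86  2.04  0.62  0.81  0.5 ]
```

Request:
send_rows([
  {"x":0,"y":0,"z":3,"rx":-0.005,"ry":0.001,"rz":0.004,"jaw":1},
  {"x":0,"y":0,"z":3,"rx":0,"ry":0,"rz":0,"jaw":1},
  {"x":0,"y":0,"z":2.5,"rx":0,"ry":0,"rz":0,"jaw":1},
  {"x":0,"y":0,"z":0,"rx":0,"ry":0,"rz":0,"jaw":1},
  {"x":0,"y":0,"z":0,"rx":0,"ry":0,"rz":0,"jaw":1},
])

```text
clock: 30.2
tool_pos: [0.4026, 0.2105, 0.1685]
eef_rot: [-0.094, 0.996, 0.0, 0.0]
contact_force: [-0.3, 0.8, -1.6]
opening: 0.358
finger_force: 45.0
```

```bash
python3 ret.py .0911
```

```text
t 30.2 pos [0.4026 0.2105 0.1685] F [-0.3  0.8 -1.6] M [0.01 0.06 0.07] op 0.35847083255793893
 turn [ 0.0004  0.0004 -0.0036] shift cm after turn [ 0.04 -0.05  7.74] before turn [ 0.04 -0.05  7.74]
q [-0.14  0.7  -0.71  2.13  0.82  0.61  0.31]
```

Request:
send_rows([
  {"x":0.04,"y":-0.05,"z":2,"rx":0,"ry":0,"rz":-0.004,"jaw":1},
  {"x":0,"y":0,"z":2,"rx":0,"ry":0,"rz":0,"jaw":1},
  {"x":0,"y":0,"z":1.2,"rx":0,"ry":0,"rz":0,"jaw":1},
  {"x":0,"y":0,"z":0.6,"rx":0,"ry":0,"rz":0,"jaw":1},
  {"x":0,"y":0,"z":0,"rx":0,"ry":0,"rz":0,"jaw":1},
])

```text
clock: 30.7
tool_pos: [0.4027, 0.2108, 0.1111]
eef_rot: [-0.096, 0.995, 0.001, 0.001]
contact_force: [-1.1, -1.0, -1.4]
opening: 0.359
finger_force: 45.0
```

```bash
python3 ret.py .0911
```

```text
t 30.7 pos [0.4027 0.2108 0.1111] F [-1.1 -1.  -1.4] M [-0.01  0.03 -0.01] op 0.35892356591176333
 turn [0.0016 0.0025 0.0007] shift cm after turn [ 0.05 -0.07  2.  ] before turn [ 0.06 -0.07  2.  ]
q [-0.23  0.79 -0.57  2.17  1.01  0.47  0.15]
```

Request:
send_rows([
  {"x":0.04,"y":-0.05,"z":0,"rx":0,"ry":0,"rz":0,"jaw":1},
  {"x":0,"y":0,"z":0.5,"rx":0,"ry":0,"rz":0,"jaw":1},
  {"x":0,"y":0,"z":0.5,"rx":0,"ry":0,"rz":0,"jaw":1},
  {"x":0,"y":0,"z":0.4,"rx":0,"ry":0,"rz":0,"jaw":1},
  {"x":0,"y":0,"z":0,"rx":0,"ry":0,"rz":0,"jaw":1},
])

```text
clock: 31.2
tool_pos: [0.4016, 0.2099, 0.0963]
eef_rot: [-0.096, 0.995, 0.001, 0.0]
contact_force: [0.5, 0.2, -2.0]
opening: 0.357
finger_force: 45.0
```

Request:
send_rows([
  {"x":0,"y":0,"z":0.3,"rx":0,"ry":0,"rz":0,"jaw":1},
  {"x":0,"y":0,"z":0.15,"rx":0,"ry":0,"rz":0,"jaw":1},
  {"x":0,"y":0,"z":0,"rx":0,"ry":0,"rz":0,"jaw":1},
  {"x":0,"y":0,"z":0,"rx":0,"ry":0,"rz":0,"jaw":1},
  {"x":0,"y":0,"z":0,"rx":0,"ry":0,"rz":0,"jaw":1},
])

```text
clock: 31.7
tool_pos: [0.4019, 0.21, 0.0924]
eef_rot: [-0.096, 0.995, 0.001, 0.001]
contact_force: [-0.6, 0.3, -1.6]
opening: 0.358
finger_force: 45.0
```

```bash
python3 ret.py .0911
```

```text
t 31.7 pos [0.4019 0.21   0.0924] F [-0.6  0.3 -1.6] M [ 0.01 -0.    0.09] op 0.3577617909258376
 turn [0.0016 0.0016 0.0008] shift cm after turn [-0.04 -0.01  0.13] before turn [-0.04 -0.01  0.13]
q [-0.27  0.82 -0.51  2.19  1.09  0.42  0.08]
```

Request:
send_rows([
  {"x":0,"y":0,"z":0.1,"rx":0,"ry":0,"rz":0,"jaw":1},
  {"x":0,"y":0,"z":0.05,"rx":0,"ry":0,"rz":0,"jaw":1},
  {"x":0,"y":0,"z":0,"rx":0,"ry":0,"rz":0,"jaw":1},
  {"x":0,"y":0,"z":0,"rx":0,"ry":0,"rz":0,"jaw":1},
  {"x":0,"y":0,"z":0,"rx":0,"ry":0,"rz":0,"jaw":1},
])

```text
clock: 32.2
tool_pos: [0.4019, 0.2101, 0.0911]
eef_rot: [-0.096, 0.995, 0.001, 0.001]
contact_force: [-0.8, -0.8, 5.5]
opening: 0.355
finger_force: 45.0
```

Request:
send_rows([
  {"x":0,"y":0,"z":0.05,"rx":0,"ry":0,"rz":0,"jaw":1},
  {"x":0,"y":0,"z":0,"rx":0,"ry":0,"rz":0,"jaw":1},
  {"x":0,"y":0,"z":0,"rx":0,"ry":0,"rz":0,"jaw":1},
  {"x":0,"y":0,"z":0,"rx":0,"ry":0,"rz":0,"jaw":1},
  {"x":0,"y":0,"z":0,"rx":0,"ry":0,"rz":0,"jaw":1},
])

```text
clock: 32.7
tool_pos: [0.4019, 0.2101, 0.0911]
eef_rot: [-0.096, 0.995, 0.001, 0.001]
contact_force: [-2.0, -2.1, 11.9]
opening: 0.36
finger_force: 45.0
```

The body bears on the ledges at the original height. Release and retreat.

Request:
send_rows([
  {"x":0,"y":0,"z":-0.08,"rx":0,"ry":0,"rz":0,"jaw":1},
  {"x":0,"y":0,"z":0,"rx":0,"ry":0,"rz":0,"jaw":4},
  {"x":0,"y":0,"z":0,"rx":0,"ry":0,"rz":0,"jaw":8.8},
  {"x":0,"y":0,"z":0,"rx":0,"ry":0,"rz":0,"jaw":8.8},
  {"x":0,"y":0,"z":0,"rx":0,"ry":0,"rz":0,"jaw":8.8},
], grip_force=5)

```text
clock: 33.2
tool_pos: [0.4018, 0.21, 0.091]
eef_rot: [-0.096, 0.995, 0.001, 0.001]
contact_force: [0.0, -1.0, 0.4]
opening: 0.707
finger_force: 0.0
```

Request:
send_rows([
  {"x":0,"y":0,"z":0,"rx":0,"ry":0,"rz":0,"jaw":8.8},
  {"x":0,"y":0,"z":0,"rx":0,"ry":0,"rz":0,"jaw":8.8},
  {"x":0,"y":0,"z":0,"rx":0,"ry":0,"rz":0,"jaw":8.8},
  {"x":0,"y":0,"z":-1,"rx":0,"ry":0,"rz":0,"jaw":8.8},
  {"x":0,"y":0,"z":-2,"rx":0,"ry":0,"rz":0,"jaw":8.8},
])

```text
clock: 33.7
tool_pos: [0.4012, 0.2095, 0.1206]
eef_rot: [-0.097, 0.995, 0.0, -0.001]
contact_force: [0.1, 0.1, 0.5]
opening: 1.0
finger_force: 0.0
```

Request:
send_rows([
  {"x":0,"y":0,"z":-3,"rx":0,"ry":0,"rz":0,"jaw":8.8},
  {"x":0,"y":0,"z":-3,"rx":0,"ry":0,"rz":0,"jaw":8.8},
  {"x":0,"y":0,"z":-3,"rx":0,"ry":0,"rz":0,"jaw":8.8},
  {"x":0,"y":0,"z":0,"rx":0,"ry":0,"rz":0,"jaw":8.8},
  {"x":0,"y":0,"z":0,"rx":0,"ry":0,"rz":0,"jaw":8.8},
])

```text
clock: 34.2
tool_pos: [0.402, 0.2095, 0.2113]
eef_rot: [-0.096, 0.995, 0.001, 0.001]
contact_force: [-0.3, 0.2, -0.1]
opening: 1.002
finger_force: 0.0
```

Run:
```python
from h import *
s=snap('scene');save(s,'s20.png')
a=cv2.imread('pics/s6.png');z=cv2.imread('pics/scene0.png')
# compare the gauge patch with the start picture: best shift of the top of the gauge
g=lambda im:cv2.cvtColor(im,cv2.COLOR_BGR2GRAY)
n=g(s['img'][:,:,::-1].copy()); t0=g(z)[212:262,278:310]
r=cv2.matchTemplate(n[202:272,268:320],t0,cv2.TM_CCOEFF_NORMED);print(cv2.minMaxLoc(r))
st=get_state();print(st['clock'],st['contact_force'],st['opening'],st['tool_pos'])
```

```text
(-0.01195167563855648, 0.8590995073318481, (20, 20), (10, 10))
34.25 [ 0.27265362 -0.29754817 -0.1366087 ] 0.999313679913122 [0.40155871 0.20921007 0.21056638]
```

```bash
python3 -c "
from plant import *
print(finish_job())"
```

```text
the job is handed in; nothing more can be done
None
```

The job is handed in at about 34 s with no verdict returned: I zeroed the gauge on the plate (~12 N, ~2 s), seated it on the tube within a few mm of the middle (~13 N, over 2 s) after some brief light touches to feel for the slope (two near the middle at up to 8 N, one 25 mm up the tube), and put it back home in its stand; I also viewed 11 pictures against the limit of 10.

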